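Take the set wax out from under the pouring rack

ROBOT

A 6-joint arm with a two-finger parallel gripper is mounted at the origin on a cart in front of the work surface, level with it; the furniture and walls round the work are solid. World frame = base frame: x ahead of the robot, y to its left, z up, the work surface at z = 0. Lengths are in m, angles in rad, forces in N, time in s.
With the tool pointing down it reaches from about 0.35 to 0.775 m from the base axis. Payload 7.3 kg.
Tool frame: the origin (TCP) lies at the very end of the fingers, on their centre line; the grasp point (between the pads) lies 19 mm behind it; z points along the fingers, y is the direction in which the jaws open and shut (so a half turn about z gives the same grasp; the last joint's range is limited). The gripper opens to 92 mm and grips with 3 to 60 N. Pads are 19 mm wide; open, the fingers measure 130 mm over their backs; the gripper's body (75 mm by 190 mm) begins 47 mm behind the grasp point.
Start: joints at [1.037, 0.342, 1.524, -0, 1.275, -0.146], TCP at [0.199, 0.486, 0.227] pointing down, gripper open.
Joint ranges: [-2.53, 2.53], [-0.77, 2.02], [0.04, 2.7], [-1, 4.14], [0.28, 2.66], [-3.11, 3.11]. Speed limits (rad/s): [2.57, 2.57, 3.14, 3.14, 3.14, 3.14].

INTERFACE

Orientations are given as [roll, pitch, yaw] about the fixed x, y, z axes, in that order (R = Rz(yaw) Ry(pitch) Rx(roll)).
In Python, from cell import robot gives the robot as it stands.
- The arm moves only by the shell command python3 -m pendant 'ROWS' [OPENING] [FORCE]. ROWS is JSON, a list of rows, each a list of 2 entries, a list of its own where there are three numbers: the shift along the tool's x, y, z in mm, then the turn about the tool's z in degrees. In form: [[[x, y, z], turn], ...]. A call has 1 to 10 rows; each row is the pose to reach, as a shift and turn from the pose measured when the call began, along the tool's axes at that moment; what a row does not reach only later rows make up. A row lasts 1/12 s, in which the tool goes at most 41.7 mm and 7.16 degrees, less where a joint would pass 70% of its speed; a pose out of reach is approached as far as the arm can. A call with a gripper value outside its range is refused whole. OPENING is the opening, from 0 (shut) to 1 (fully open), set as the call begins (- or left out, the last holds). The fingers move at their own pace and stop on an object; FORCE is the grip in N (left out, the last holds). Time passes only in rows, so rows that repeat a pose let the fingers close. It gives the time, the measured TCP pose, the force and the opening at its end, in the units of the state.
- robot.observe(): the state, without advancing time (a new reading comes with each control period).
- robot.read_camera(name): name is "scene" or "top" or "wrist"; returns the picture (420x560x3 uint8, red, green, blue); there is no depth.
- robot.calibration(name): a dict with "vfov" (degrees; the focal length in pixels is half the picture's height over the tangent of half this angle, whatever the lens; pixels are square), "cx", "cy" (the principal point, pixels), "k1" (the pictures are not rectified: a ray, as slopes to the right and down, at radius r is drawn at 1 + k1 r^2 times it, then the intrinsics apply), "rvec" (rotation vector, rad) and "tvec" (3), from world to camera coordinates, as OpenCV has them. Camera axes: x right, y down, z forward; pixel columns grow to the right and rows downward; lengths in m; the calibration is good to about 2 mm. A picture is of the moment at which its call begins: read the wrist's pose just before it. calibration takes no time and is no camera call; for the wrist camera it gives the pose at the moment of the call.
- robot.hand_in(): hands the job in, once; it reports no verdict.
Trained networks look in the newest picture that a camera, given by its name, has taken for a name from the list of things; names that differ only in an ending like _2 or _b are one class to them, and where a whole thing is asked for, a point or a joint stands for the part that bears it (a point fixed in the world has none). Each returns a list of dicts, best first, with "p" (0 to 1); they miss things now and then, are a little off and sometimes report something else, mostly with a low value. They report only what shows in the picture. A call takes as long as a camera call.
- robot.find_in(camera, query): "xy" ([column, row] as shares, 0 to 1, of the picture: columns of its width, rows of its height, amid what is visible of it).
The state is a dict: "time": time; "qpos": joint angles; "qvel": joint speeds; "joint_efforts": joint torques, N m; "tool_pos": TCP position; "tool_rot": TCP orientation; "contact_force": force on the tool from outside, world axes, zero at the start; "torque": the same for the moment, N m; "opening": finger opening in m.
Only numpy, scipy, OpenCV 4.12 (cv2) and the standard library are available. Lean on these libraries where they do the work, as an engineer would, in place of code of your own. Each camera call takes 0.05 s, during which the arm holds its last target.

TASK

A lump of wax has set in the drip tray under its wire rack: move the tin and the card roll from the rack onto the cardboard sheet, then lift the rack out and lay it flat on the sheet too, and put the lump flat into the enamel pan. Then put the rack back as it lay, down on the step inside the tray, and after that stand the tin and the card roll back on it, each in the ring it came from. Keep the tin and the roll upright all the time, and leave the matchbox, the tape and the clean wax block alone.

Things in the scene. Friction and masses are not known exactly. Their poses are not given: they have to be found in the camera images.
- tray: Dark steel drip tray, fixed, 251 x 157 mm over its rim, 47 high, long side along x. Origin: centre of the underside, z up. Inside floor at z = 4 mm, 216 x 122. At z = 36 mm a step 10 mm wide runs all round inside and carries the rack; the opening above it is 236 x 142 mm, about 6 mm of play on each side of the rack.
- rack: Loose bright wire rack in the tray, 224 x 130 mm, long side along x, 0.28 kg, ends alike. Origin: centre of underside, z up. Things stand on its bars (17 mm gaps) at z = 4 mm. Rings, 82 inside, top at z = 13, centred at x = 68 and -68, y = 0. Lifting loop in the middle: bar along y, 54 long, 7 thick, z = 40 to 52, on posts at y = 24 and -24; pinch it from above, fingers closing along x.
- ribbed_tin: Open white ribbed tin, upright cylinder of 68 mm diameter, 76 mm high, 0.07 kg (may vary by 40 %); stands in one of the rack's rings at the start. Origin: centre of its underside; z up. Grip it across the body.
- card_roll: Brown roll of card strip standing on end, cylinder of 62 mm diameter, firm to 40 mm high (its loose centre rises to 45 mm), 0.05 kg (may vary by 40 %); stands in the other ring of the rack at the start. Origin: centre of its underside; z up. Grip it across the body.
- wax_lump: Cream coloured rough lump of set wax, 44 (x) x 72 (y) x 28 (z) mm, 0.1 kg; lies flat on the tray's inside floor under the rack, seen between the bars. Origin: centre of its underside; z up. Grip it across the 44 mm, fingers closing along its x.
- cardboard_sheet: Brown corrugated cardboard sheet with a few old wax drips, fixed flat on the bench, 250 (x) x 230 (y) mm, 4 mm thick: the side area. Origin: centre of its underside; z up. The rack fits on it lengthwise with the tin and the roll one behind the other beside it.
- enamel_pan: Round white enamel pan with a dark rim and a flat handle along its x, fixed; 67 mm outer radius at the rim, 38 mm high, inside floor at z = 4 mm with a radius of about 54 mm. Origin: centre of the underside; z up.
- matchbox: Red matchbox, 36 x 53 x 15 mm, lying flat on the bench; bystander, not to be disturbed. Origin: centre of its underside.
- tape_roll: Roll of pale masking tape lying flat, 98 mm across, 25 mm high; bystander, not to be disturbed. Origin: centre of its underside.
- clean_wax: Smooth clean cream wax block, 44 x 62 x 28 mm, lying on the bench; bystander, not to be disturbed. Origin: centre of its underside.

How it is judged:
By the outcome, as a careful person would: the job done as asked, in the order asked, and still so for the second after the job is handed in, with the robot touching nothing.
It also fails if it takes over 141 s, if anything falls off the work surface, if the arm or the gripper's body presses on something with over 40 N, if the wrist force passes 120 N, or if a joint passes its speed limit or range.

## Working session

There is one attempt and no reset: what is moved stays moved. The work goes in short steps, Python scripts to look and compute and a shell command to move; the robot and the scene stay as the last step left them, time stands still between calls to the robot, and variables do not carry over. Pictures are saved under pics/ and viewed, and the job is handed in when it is done.

```bash
ls; mkdir -p pics
python3 - <<'E'
from cell import robot
import cv2
print(robot.observe())
for n in("scene","top","wrist"):
    im=robot.read_camera(n); cv2.imwrite(f"pics/a_{n}.png",im[:,:,::-1]); print(n,robot.calibration(n))
    for q in ["tray","rack","ribbed_tin","card_roll","wax_lump","cardboard_sheet","enamel_pan","matchbox","tape_roll","clean_wax"]:
        r=robot.find_in(n,q)
        print(q,[(round(d['xy'][0]*560),round(d['xy'][1]*420),round(d['p'],2)) for d in r[:3]])
E
```

```text
pics
{'time': 0.0, 'qpos': array([ 1.03700517e+00,  3.42727761e-01,  1.52499847e+00,  2.51937205e-05,
        1.27539625e+00, -1.46003481e-01]), 'qvel': array([-0.00095976,  0.00047355, -0.00043342, -0.00243002, -0.000413  ,
        0.00274582]), 'joint_efforts': array([-1.41966043e-04, -4.31243312e+01, -2.44220889e+01,  7.19633955e-02,
        5.57232206e-02, -7.24821189e-05]), 'tool_pos': array([0.19829393, 0.48568287, 0.22604882]), 'tool_rot': array([-3.14008261e+00, -2.46402159e-04,  2.75379744e+00]), 'contact_force': array([-0.37907691, -0.72751017, -0.74233707]), 'torque': array([ 0.0256858 , -0.03624306, -0.01392951]), 'opening': 0.09160211330555859}
scene {'vfov': 48.437396410099026, 'cx': 286.7141910960042, 'cy': 208.15829384842772, 'k1': -0.017457154893976142, 'rvec': array([ 2.09561057, -1.09375302,  0.49850336]), 'tvec': array([-0.15336963,  0.37870842,  0.83130737])}
tray [(327, 243, 0.56), (326, 232, 0.27)]
rack [(326, 232, 0.66), (187, 153, 0.53)]
ribbed_tin [(352, 231, 0.95)]
card_roll [(305, 214, 0.59)]
wax_lump [(310, 235, 0.76)]
cardboard_sheet [(226, 201, 0.97)]
e
[... 337 characters left out ...]
ay [(342, 195, 0.97)]
rack [(339, 188, 0.79)]
ribbed_tin [(368, 180, 0.96)]
card_roll [(317, 184, 0.88)]
wax_lump [(329, 196, 0.87)]
cardboard_sheet [(224, 201, 0.76)]
enamel_pan [(434, 161, 0.62)]
matchbox [(424, 230, 0.61)]
tape_roll [(131, 162, 0.94)]
clean_wax [(148, 221, 0.75)]
wrist {'vfov': 70.95786392259258, 'cx': 278.01077796120774, 'cy': 205.65187041773157, 'k1': -0.031825609659379736, 'rvec': array([-2.39415465, -1.60931348, -0.24166181]), 'tvec': array([-0.52354275, -0.03686024,  0.39160182])}
tray [(366, 312, 0.49)]
rack []
ribbed_tin []
card_roll []
wax_lump []
cardboard_sheet [(269, 327, 0.63)]
enamel_pan [(368, 314, 0.36)]
matchbox []
tape_roll []
clean_wax [(367, 314, 0.78)]
```

View pics/a_scene.png

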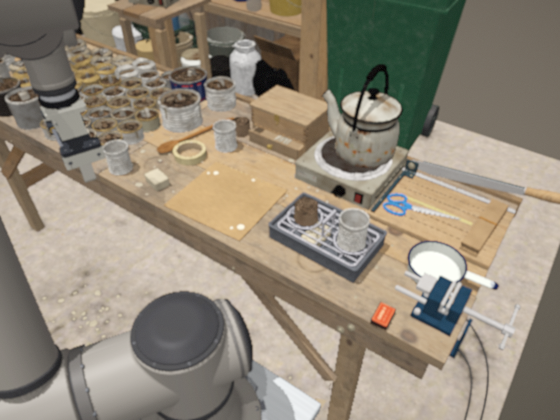

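View pics/a_top.png

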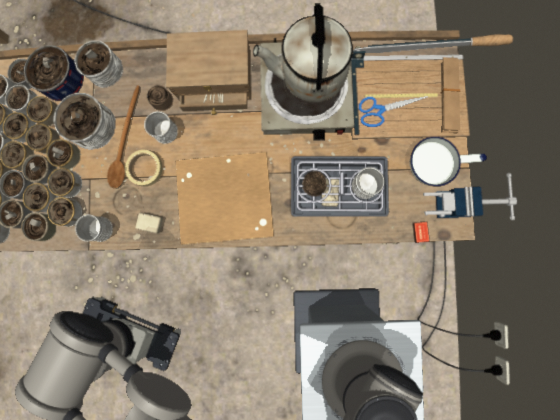

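View pics/a_wrist.png

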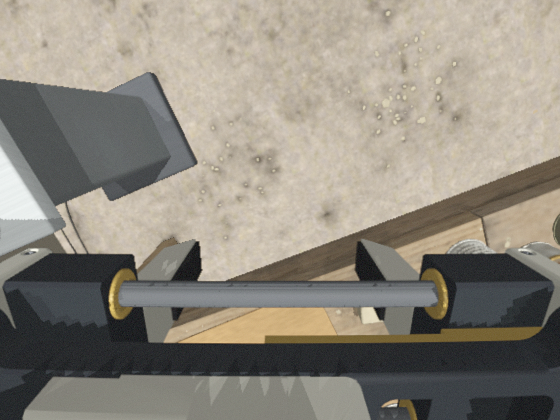

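The scene view shows the tray with the tin at (352,231), the roll at (305,212), the sheet at (226,200) and the pan at (438,262). The top view shows the tray at (339,186), roll (314,182), tin (369,183), sheet (225,197) and pan (435,160). The kettle and stove are just behind the tray, and the vise is beside the pan.

```bash
cat > h.py <<'E'
import numpy as np, cv2
from cell import robot
from scipy.optimize import least_squares
def K(c):
    f=210/np.tan(np.radians(c['vfov'])/2); return f
def ray(c,uv):
    f=K(c); d=np.array([(uv[0]-c['cx'])/f,(uv[1]-c['cy'])/f]); s=d.copy()
    for _ in range(20): s=d/(1+c['k1']*(s@s))
    R=cv2.Rodrigues(c['rvec'])[0]; o=-R.T@c['tvec']; v=R.T@np.array([s[0],s[1],1]); return o,v/np.linalg.norm(v)
def plane(c,uv,z):
    o,v=ray(c,uv); return o+v*(z-o[2])/v[2]
def proj(c,P):
    R=cv2.Rodrigues(c['rvec'])[0]; p=np.atleast_2d(P)@R.T+c['tvec']; s=p[:,:2]/p[:,2:]
    r2=(s**2).sum(1,keepdims=True); return s*(1+c['k1']*r2)*K(c)+[c['cx'],c['cy']]
def tri(c1,u1,c2,u2):
    o1,v1=ray(c1,u1);o2,v2=ray(c2,u2)
    A=np.stack([v1,-v2],1); t=np.linalg.lstsq(A,o2-o1,rcond=None)[0]
    a=o1+t[0]*v1;b=o2+t[1]*v2; return (a+b)/2,np.linalg.norm(a-b)
def fmt(p): return np.round(np.array(p)*1000,1).tolist()
E
python3 - <<'E'
from h import *
ct=robot.calibration('top');cs=robot.calibration('scene')
print('cam',fmt(ray(ct,[280,210])[0]),fmt(ray(cs,[280,210])[0]))
for n,u,v in [('tin',(368,184),(352,230)),('roll',(314,182),(305,213)),('tray',(339,186),(327,234)),('sheet',(225,197),(227,198)),('pan',(435,160),(438,264)),('match',(422,231),(383,315)),('tape',(142,168),(189,153)),('clean',(148,222),(157,179))]:
    p,e=tri(ct,u,cs,v); print(n,fmt(p),round(e*1000,1),'z0:',fmt(plane(ct,u,0)),fmt(plane(cs,v,0)))
# zoomed crops
im=cv2.imread('pics/a_top.png'); cv2.imwrite('pics/b_top.png',cv2.resize(im[120:260,270:490],None,fx=3.6,fy=3.6,interpolation=cv2.INTER_CUBIC))
im=cv2.imread('pics/a_scene.png'); cv2.imwrite('pics/b_scene.png',cv2.resize(im[180:300,250:410],None,fx=4.5,fy=4.5,interpolation=cv2.INTER_CUBIC))
E
```

```text
cam [354.0, 165.8, 1116.5] [-214.8, -321.5, 841.7]
tin [504.6, -20.5, 79.6] 0.3 z0: [516.1, -34.6, 0.0] [580.0, 10.9, 0.0]
roll [516.9, 114.0, 51.8] 2.3 z0: [525.6, 110.6, 0.0] [564.0, 143.5, -0.0]
tray [509.9, 45.8, 23.1] 1.2 z0: [512.8, 43.8, 0.0] [530.8, 55.7, 0.0]
sheet [492.0, 351.4, -1.1] 0.1 z0: [491.9, 351.3, 0.0] [491.1, 350.5, 0.0]
pan [573.2, -214.5, 24.1] 2.8 z0: [577.2, -221.5, 0.0] [597.6, -212.4, 0.0]
match [384.8, -170.5, 9.1] 1.5 z0: [385.4, -173.9, 0.0] [390.7, -168.3, 0.0]
tape [579.4, 577.3, 4.8] 4.2 z0: [579.0, 580.7, 0.0] [585.1, 580.6, 0.0]
clean [430.2, 557.7, 10.1] 3.0 z0: [429.9, 562.4, 0.0] [438.9, 567.0, 0.0]
```

View pics/b_top.png

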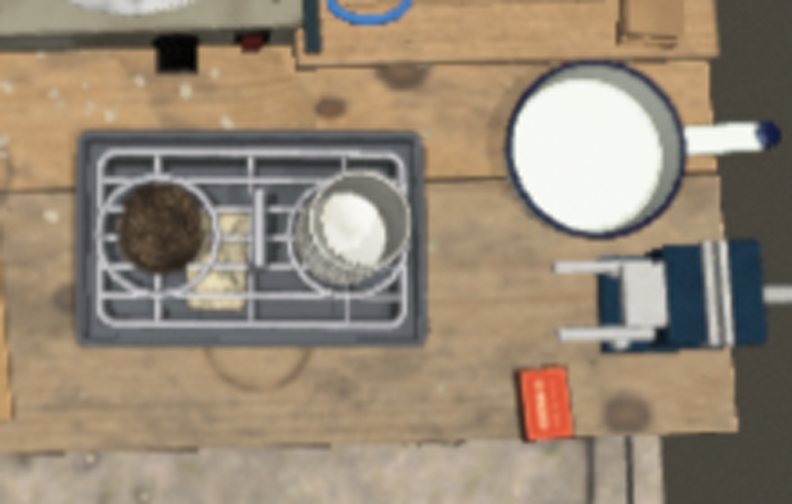

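View pics/b_scene.png

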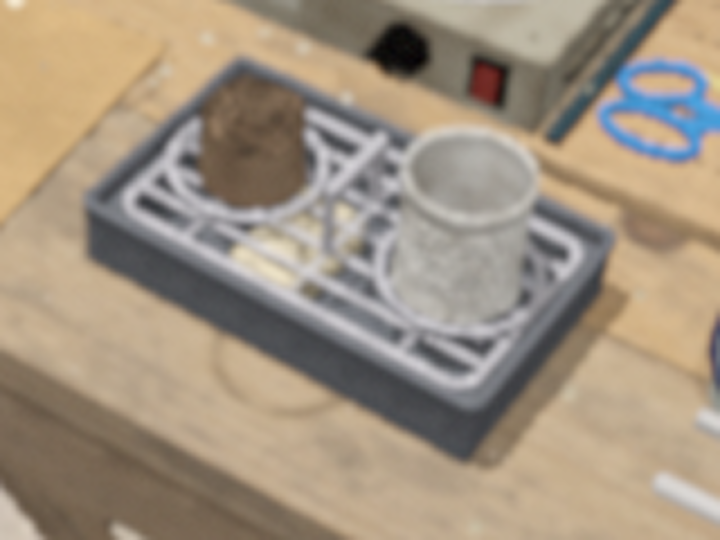

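Run:
```python
from h import *
ct=robot.calibration('top');cs=robot.calibration('scene');cw=robot.calibration('wrist')
T=lambda u,v:(270+u/3.6-.5,120+v/3.6-.5)
S=lambda u,v:(250+u/4.5-.5,180+v/4.5-.5)
for n,l,z in [('rim',[(80,134),(425,133),(427,343),(78,347)],.047),('rack',[(98,150),(405,150),(407,327),(100,328)],.039),('loopends',[(259,188),(259,266)],.088),('ringR',[(100,235),(217,235),(158,175),(158,297)],.049),('pan rim',[(508,150),(685,150),(595,61),(600,238)],.038),('vise',[(555,268),(558,335)],.05),('lump',[(187,310),(243,310),(247,212),(220,212)],.025)]:
    print(n,[fmt(plane(ct,T(*a),z))[:2] for a in l])
print('scene rim',[fmt(plane(cs,S(*a),.047))[:2] for a in [(88,200),(240,60),(613,240),(467,405)]])
print('scene loop',[fmt(plane(cs,S(*a),.088))[:2] for a in [(330,190),(382,135)]])
print('sheet top',[fmt(plane(ct,a,.004))[:2] for a in [(178,160),(270,153),(273,239),(180,243)]])
print('stove',[fmt(tri(ct,a,cs,b)[0]) for a,b in [((262,133),(297,175)),((353,131),(372,203))]])
print('kettle handle',fmt(tri(ct,(319,5),cs,(383,68))[0]), 'spout',fmt(tri(ct,(257,48),cs,(331,95))[0]))
R=cv2.Rodrigues(cw['rvec'])[0]; print('wristcam',fmt(-R.T@cw['tvec']),'fwd',R[2].round(3),'right',R[0].round(3))
```

```text
rim [[586.4, 168.5], [580.2, -80.8], [428.3, -74.2], [432.5, 174.1]]
rack [[575.9, 155.7], [569.7, -67.3], [440.8, -62.2], [446.3, 158.1]]
loopends [[536.0, 45.9], [481.7, 48.1]]
ringR [[512.1, 156.2], [509.7, 72.7], [554.4, 113.4], [466.4, 116.3]]
pan rim [[568.0, -143.1], [565.0, -274.8], [633.1, -212.2], [501.5, -206.8]]
vise [[479.1, -168.6], [431.0, -167.9]]
lump [[458.8, 94.4], [457.7, 53.8], [529.6, 48.0], [530.1, 67.8]]
scene rim [[437.0, 167.7], [582.5, 164.4], [574.0, -78.6], [428.1, -69.7]]
scene loop [[481.6, 44.8], [533.7, 44.1]]
sheet top [[596.8, 478.8], [607.8, 227.1], [375.7, 224.2], [371.2, 473.3]]
stove [[663.8, 242.4, 17.7], [654.3, 2.2, 41.8]]
kettle handle [848.4, 103.5, 310.3] spout [815.0, 236.4, 204.2]
wristcam [123.9, 514.8, 385.3] fwd [ 0.272 -0.111 -0.956] right [0.378 0.926 0.   ]
```

```bash
cat >> h.py <<'E'
from scipy.spatial.transform import Rotation as Ro
def go(x,y,z,yawdeg):
    s=robot.observe(); r,p,w=s['tool_rot']; R=Ro.from_euler('xyz',[r,p,w]).as_matrix()
    d=R.T@(np.array([x,y,z])/1000-s['tool_pos'])*1000
    R2=Ro.from_euler('xyz',[np.pi,0,np.radians(yawdeg)]).as_matrix()
    t=Ro.from_matrix(R.T@R2).as_rotvec(degrees=True)
    n=max(np.linalg.norm(d)/41.7,abs(t[2])/7.16)
    print('shift',d.round(1).tolist(),'turn',t.round(1).tolist(),'rows',round(n,1))
def st():
    s=robot.observe(); print('t',round(s['time'],2),'pos',fmt(s['tool_pos']),'rot',np.degrees(s['tool_rot']).round(2).tolist(),'F',s['contact_force'].round(1).tolist(),'open',round(s['opening']*1000,1),'q',s['qpos'].round(2).tolist())
E
python3 -c "
from h import *
go(510,46,250,180)"
```

```text
shift [-454.8, -289.6, -23.3] turn [0.0, 0.0, -22.2] rows 12.9
```

```bash
python3 -m pendant '[[[-455,-290,-24],-22],[[-455,-290,-24],-22],[[-455,-290,-24],-22],[[-455,-290,-24],-22],[[-455,-290,-24],-22],[[-455,-290,-24],-22],[[-455,-290,-24],-22],[[-455,-290,-24],-22],[[-455,-290,-24],-22],[[-455,-290,-24],-22]]' 1; python3 -c "
from h import *
st();go(510,46,250,180)"
```

```text
time: 2.48
tool_pos: [0.4321, 0.1553, 0.245]
tool_rot: [3.141, 0.001, 3.138]
contact_force: [0.9, 1.3, 0.2]
opening: 0.0916
t 2.48 pos [432.1, 155.3, 245.0] rot [179.98, 0.04, 179.78] F [0.9, 1.3, 0.2] open 91.6 q [0.18, 0.21, 1.66, 0.0, 1.27, -1.39]
shift [-78.3, -109.0, -4.9] turn [0.0, 0.0, -0.2] rows 3.2
```

```bash
python3 -m pendant '[[[-78,-109,-5],0],[[-78,-109,-5],0],[[-78,-109,-5],0],[[-78,-109,-5],0],[[-78,-109,-5],0],[[-78,-109,-5],0]]' ; python3 -c "
from h import *
st()
im=robot.read_camera('wrist');c=robot.calibration('wrist');cv2.imwrite('pics/c_wrist.png',im[:,:,::-1])
import pickle;pickle.dump(c,open('c1.pkl','wb'))
for q in ['ribbed_tin','card_roll','wax_lump','rack']:print(q,[(np.round(np.array(d['xy'])*[560,420]).tolist(),round(d['p'],2)) for d in robot.find_in('wrist',q)[:2]])
"
```

```text
time: 2.98
tool_pos: [0.5094, 0.0459, 0.2497]
tool_rot: [3.141, -0.0, 3.136]
contact_force: [0.2, 0.9, -0.2]
opening: 0.0919
t 2.98 pos [509.4, 45.9, 249.7] rot [179.95, -0.02, 179.69] F [0.2, 0.9, -0.2] open 91.9 q [-0.06, 0.3, 1.52, 0.0, 1.32, -1.63]
ribbed_tin [([220.0, 187.0], 0.58)]
card_roll [([331.0, 187.0], 0.94)]
wax_lump [([297.0, 160.0], 0.91), ([486.0, 158.0], 0.38)]
rack [([284.0, 163.0], 0.87)]
```

View pics/c_wrist.png

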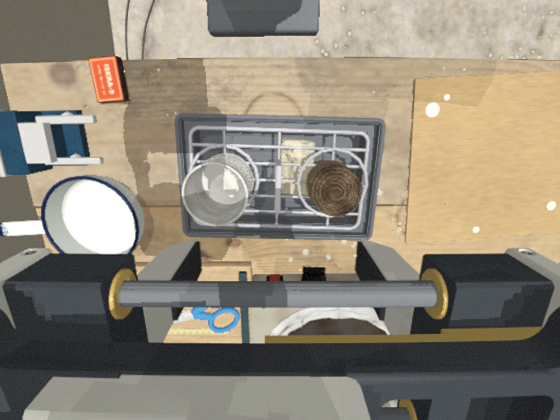

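The wrist view shows the whole rack. The tin's top is at about (216,196), the roll's top at (334,187), the loop bar near (277,172), the lump at (297,165), and the pan at (93,217).

```bash
python3 -c "
import cv2
im=cv2.imread('pics/c_wrist.png'); cv2.imwrite('pics/d.png',cv2.resize(im[105:245,170:390],None,fx=3.6,fy=3.6,interpolation=cv2.INTER_CUBIC))"
```

```text
(no output)
```

View pics/d.png

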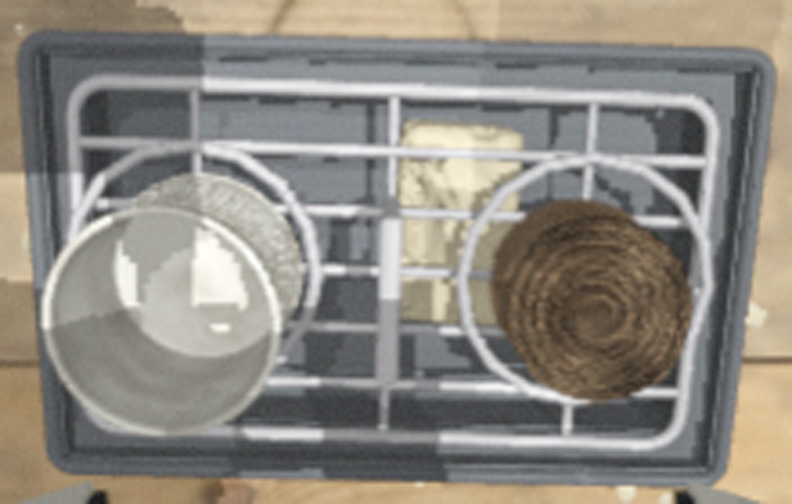

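```bash
cat > m1.py <<'E'
from h import *
import pickle
c=pickle.load(open('c1.pkl','rb'));ct=robot.calibration('top');cs=robot.calibration('scene')
W=lambda u,v:np.array((170+u/3.6-.5,105+v/3.6-.5))
Tt=lambda u,v:np.array((270+u/3.6-.5,120+v/3.6-.5))
f=lambda l,z:[fmt(plane(c,W(*a),z))[:2] for a in l]
print('tin rim',f([(43,310),(280,310),(160,205),(160,435)],.116))
print('roll top80',f([(495,300),(693,300),(600,200),(600,400)],.080))
print('rack corners40',f([(68,85),(718,100),(690,445),(80,428)],.039))
print('rim47',f([(18,35),(777,55),(728,485),(50,470)],.047))
print('loop88',f([(390,210),(387,385)],.088))
print('ringL49',f([(70,255),(322,265),(195,143)],.049),'ringR',f([(460,265),(712,275),(590,155)],.049))
print('lump32',f([(405,122),(522,130),(400,320),(490,325)],.030))
# z by triangulation wrist/top: corner of loop, tin rim centre, tray corner
for n,a,b in [('loop0',(390,210),(259,266)),('loop1',(387,385),(259,188)),('tinrim',(162,320),(360,215)),('corner rim',(18,35),(427,343)),('corner rim2',(777,55),(78,347)),('rackc',(68,85),(405,328)),('lumpc',(522,130),(187,310)),('rolltop',(597,305),(160,227))]:
    p,e=tri(c,W(*a),ct,Tt(*b)); print(n,fmt(p),round(e*1e3,1))
E
python3 m1.py
```

```text
tin rim [[501.7, -53.4], [502.0, 14.2], [472.0, -18.0], [539.8, -22.5]]
roll top80 [[508.0, 78.8], [508.1, 142.0], [476.2, 110.6], [541.7, 114.1]]
rack corners40 [[442.5, -63.4], [448.2, 157.2], [573.8, 157.4], [566.2, -70.1]]
rim47 [[426.1, -76.1], [433.3, 173.1], [586.6, 170.5], [579.7, -80.3]]
loop88 [[477.9, 45.5], [533.7, 44.4]]
ringL49 [[499.0, -64.8], [502.9, 22.0], [461.2, -19.5]] ringR [[503.0, 69.6], [506.8, 157.1], [465.6, 112.6]]
lump32 [[456.1, 50.8], [458.9, 91.8], [527.5, 49.0], [529.5, 82.3]]
loop0 [483.9, 45.1, 59.0] 3.0
loop1 [538.5, 44.2, 73.6] 0.2
tinrim [517.5, -28.3, 69.3] 3.6
corner rim [426.6, -69.4, 67.6] 0.7
corner rim2 [433.0, 174.2, 43.8] 0.5
rackc [440.5, -58.7, 52.1] 3.3
lumpc [460.0, 93.7, 14.2] 0.3
rolltop [513.7, 114.2, 65.6] 0.9
```

```bash
python3 -c "
from h import *
go(506,-20,160,120)"
```

```text
shift [3.0, -67.3, 90.3] turn [0.0, 0.0, 59.9] rows 8.4
```

```bash
python3 -m pendant '[[[3,-67,30],7],[[3,-67,60],14],[[3,-67,90],21],[[3,-67,90],28],[[3,-67,90],35],[[3,-67,90],42],[[3,-67,90],49],[[3,-67,90],56],[[3,-67,90],60],[[3,-67,90],60]]' ; python3 -c "
from h import *
st()
im=robot.read_camera('wrist');c=robot.calibration('wrist');cv2.imwrite('pics/e_wrist.png',im[:,:,::-1])
import pickle;pickle.dump(c,open('c2.pkl','wb'))
im=im[:,:,::-1].copy()
a=np.linspace(0,6.28,60)
for (x,y,z,r) in [(506,-20,116,34),(506,-20,40,34),(509.5,112,80,31),(509.5,112,40,31)]:
  P=np.c_[x+r*np.cos(a),y+r*np.sin(a),0*a+z]/1000
  cv2.polylines(im,[proj(c,P).astype(np.int32)],True,(0,0,255),1)
P=np.array([[479,45,88],[533,44.5,88]])/1000
cv2.polylines(im,[proj(c,P).astype(np.int32)],True,(0,255,0),1)
cv2.imwrite('pics/e_o.png',im)
go(506,-20,62,120)
"
```

```text
time: 4.07
tool_pos: [0.5059, -0.0188, 0.1605]
tool_rot: [3.14, 0.0, 2.091]
contact_force: [0.2, -0.7, 0.1]
opening: 0.0919
t 4.07 pos [505.9, -18.8, 160.5] rot [179.93, 0.01, 119.83] F [0.2, -0.7, 0.1] open 91.9 q [-0.19, 0.37, 1.68, 0.0, 1.09, -0.71]
shift [-1.0, -0.6, 98.5] turn [0.1, 0.0, 0.1] rows 2.4
```

View pics/e_o.png

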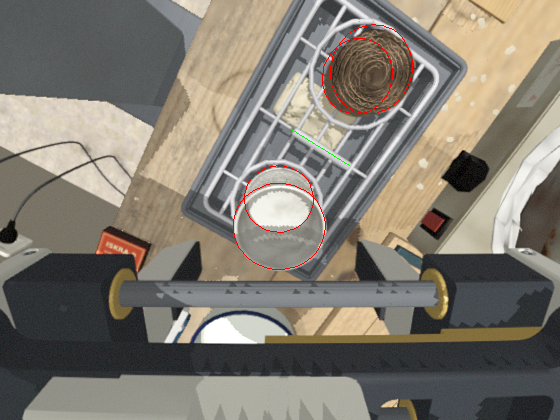

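The overlay of the modelled circles fits: the tin rim is drawn at (280,226), the roll's top at (370,70), and the loop bar from (293,130) to (352,163). The heights from the text hold in this second view, so I descend on the tin.

```bash
python3 -m pendant '[[[-1,-1,35],0],[[-1,-1,70],0],[[-1,-1,90],0],[[-1,-1,98],0],[[-1,-1,98],0]]' 1 && python3 -m pendant '[[[0,0,0],0],[[0,0,0],0],[[0,0,0],0],[[0,0,0],0],[[0,0,0],0],[[0,0,0],0]]' 0 12; python3 -c "
from h import *
st();go(506,-20,182,120)"
```

```text
time: 4.53
tool_pos: [0.5045, -0.0197, 0.061]
tool_rot: [-3.14, -0.002, 2.098]
contact_force: [0.0, 0.7, -0.3]
opening: 0.0917
time: 5.03
tool_pos: [0.5054, -0.0197, 0.0622]
tool_rot: [3.141, -0.001, 2.098]
contact_force: [-0.4, 1.0, 6.4]
opening: 0.0684
t 5.03 pos [505.4, -19.7, 62.2] rot [179.97, -0.04, 120.19] F [-0.4, 1.0, 6.4] open 68.4 q [-0.19, 0.51, 1.79, 0.0, 0.85, -0.72]
shift [-0.5, 0.5, -119.8] turn [0.0, -0.0, 0.2] rows 2.9
```

```bash
python3 -m pendant '[[[0,0,-15],0],[[0,0,-40],0],[[0,0,-65],0],[[0,0,-90],0],[[0,0,-110],0],[[0,0,-110],0]]' ; python3 -c "
from h import *
st();go(414,405,172,120)
im=robot.read_camera('wrist');cv2.imwrite('pics/f.png',im[:,:,::-1])"
```

```text
time: 5.53
tool_pos: [0.5074, -0.0202, 0.1763]
tool_rot: [3.135, 0.004, 2.098]
contact_force: [0.6, -0.7, -0.3]
opening: 0.0682
t 5.53 pos [507.4, -20.2, 176.3] rot [179.64, 0.25, 120.2] F [0.6, -0.7, -0.3] open 68.2 q [-0.19, 0.35, 1.65, 0.0, 1.12, -0.72]
shift [414.5, 133.1, 3.3] turn [0.4, 0.3, 0.2] rows 10.4
```

View pics/f.png

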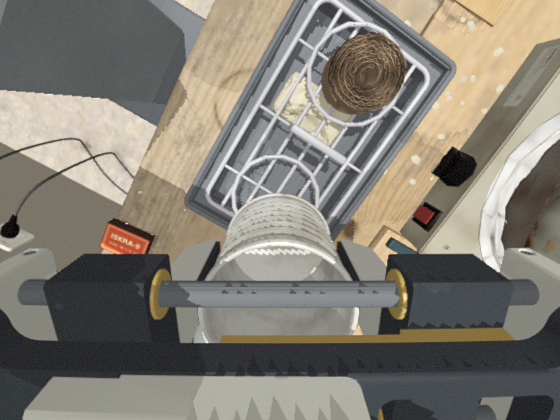

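The tin is held between the fingers at (280,260), upright, and the ring below it is empty. The roll at (365,70) has not moved.

```bash
python3 -m pendant '[[[15,5,0],0],[[40,13,0],0],[[75,24,0],0],[[110,35,0],0],[[145,47,0],0],[[180,58,0],0],[[215,69,0],0],[[250,80,0],0],[[285,91,0],0],[[320,103,0],0]]' && python3 -c "
from h import *
st();go(414,405,120,120);go(414,405,27,120)"
```

```text
time: 6.42
tool_pos: [0.4329, 0.3095, 0.1721]
tool_rot: [3.141, 0.002, 2.098]
contact_force: [0.4, 0.2, -1.4]
opening: 0.0682
t 6.42 pos [432.9, 309.5, 172.1] rot [179.94, 0.14, 120.2] F [0.4, 0.2, -1.4] open 68.2 q [0.48, 0.4, 1.59, -0.0, 1.15, -0.05]
shift [92.1, 31.6, 52.0] turn [0.1, 0.1, 0.2] rows 2.6
shift [92.4, 31.5, 145.0] turn [0.1, 0.1, 0.2] rows 4.2
```

```bash
python3 -m pendant '[[[30,10,0],0],[[60,20,0],0],[[82,28,20],0],[[92,31,45],0],[[92,31,75],0],[[92,31,105],0],[[92,31,128],0],[[92,31,138],0],[[92,31,142],0],[[92,31,142],0]]' && python3 -c "
from h import *
st();go(414,405,26,120)"
```

```text
time: 7.25
tool_pos: [0.4133, 0.404, 0.0289]
tool_rot: [-3.14, 0.003, 2.098]
contact_force: [1.2, 0.8, -1.0]
opening: 0.068
t 7.25 pos [413.3, 404.0, 28.9] rot [-179.94, 0.15, 120.19] F [1.2, 0.8, -1.0] open 68.0 q [0.64, 0.66, 1.6, -0.0, 0.89, 0.12]
shift [0.5, 1.1, 2.9] turn [-0.1, 0.2, 0.2] rows 0.1
```

```bash
python3 -m pendant '[[[0,0,1],0],[[0,0,2],0],[[0,0,3],0],[[0,0,3],0]]' && python3 -c "
from h import *
st()"
```

```text
time: 7.58
tool_pos: [0.4137, 0.4042, 0.0268]
tool_rot: [3.141, 0.002, 2.098]
contact_force: [0.1, -0.2, -0.3]
opening: 0.0685
t 7.58 pos [413.7, 404.2, 26.8] rot [179.97, 0.14, 120.18] F [0.1, -0.2, -0.3] open 68.5 q [0.64, 0.66, 1.6, -0.0, 0.88, 0.12]
```

```bash
python3 -m pendant '[[[0,0,1],0],[[0,0,1.5],0],[[0,0,1.5],0]]' && python3 -m pendant '[[[0,0,0],0],[[0,0,0],0],[[0,0,0],0],[[0,0,0],0],[[0,0,0],0]]' 1 && python3 -m pendant '[[[0,0,-30],0],[[0,0,-70],0],[[0,0,-110],0],[[0,0,-130],0],[[0,0,-130],0]]' && python3 -c "
from h import *
st();go(509,112,160,120)
im=robot.read_camera('wrist');cv2.imwrite('pics/g.png',im[:,:,::-1])"
```

```text
time: 7.83
tool_pos: [0.4141, 0.4044, 0.0262]
tool_rot: [3.14, 0.002, 2.098]
contact_force: [-0.6, -1.5, 4.8]
opening: 0.0682
time: 8.25
tool_pos: [0.414, 0.4044, 0.0261]
tool_rot: [3.14, 0.002, 2.098]
contact_force: [0.0, 0.5, 0.1]
opening: 0.0912
time: 8.67
tool_pos: [0.4159, 0.4063, 0.1618]
tool_rot: [3.13, 0.001, 2.098]
contact_force: [-0.8, 1.0, 0.8]
opening: 0.0922
t 8.67 pos [415.9, 406.3, 161.8] rot [179.33, 0.07, 120.19] F [-0.8, 1.0, 0.8] open 92.2 q [0.64, 0.49, 1.47, -0.0, 1.17, 0.12]
shift [-301.2, -67.6, 1.3] turn [0.7, 0.1, 0.2] rows 7.4
```

View pics/g.png

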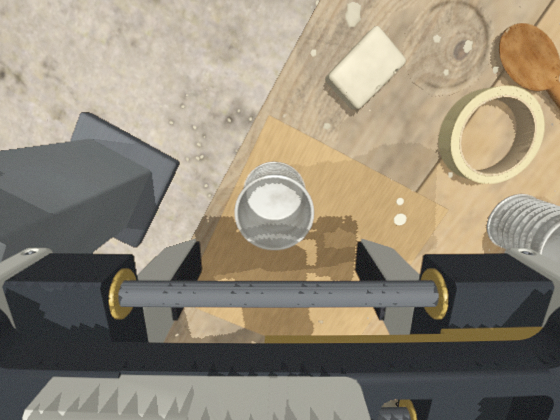

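The tin stands upright on the sheet at (275,210), within the sheet's near edge. Now the roll.

```bash
python3 -m pendant '[[[-40,-9,0],0],[[-80,-18,0],0],[[-120,-27,0],0],[[-160,-36,0],0],[[-200,-45,0],0],[[-240,-54,0],0],[[-275,-62,0],0],[[-301,-68,1],0],[[-301,-68,1],0],[[-301,-68,1],0]]' && python3 -c "
from h import *
st()
im=robot.read_camera('wrist');c=robot.calibration('wrist')
im=im[:,:,::-1].copy()
a=np.linspace(0,6.28,60)
for (x,y,z,r) in [(509,112,80,31),(509,112,40,31),(504,-21,49,41),(509,113,49,41)]:
  P=np.c_[x+r*np.cos(a),y+r*np.sin(a),0*a+z]/1000
  cv2.polylines(im,[proj(c,P).astype(np.int32)],True,(0,0,255),1)
P=np.array([[479,45,88],[533,44.5,88]])/1000
cv2.polylines(im,[proj(c,P).astype(np.int32)],True,(0,255,0),1)
cv2.imwrite('pics/i.png',im)
go(509,112,56,120)"
```

```text
time: 9.55
tool_pos: [0.5068, 0.1097, 0.1562]
tool_rot: [3.137, 0.0, 2.094]
contact_force: [0.2, -0.3, 0.2]
opening: 0.0914
t 9.55 pos [506.8, 109.7, 156.2] rot [179.74, 0.01, 120.0] F [0.2, -0.3, 0.2] open 91.4 q [0.06, 0.4, 1.65, 0.0, 1.09, -0.46]
shift [-0.2, 2.2, 100.5] turn [0.3, 0.0, 0.1] rows 2.4
```

View pics/i.png

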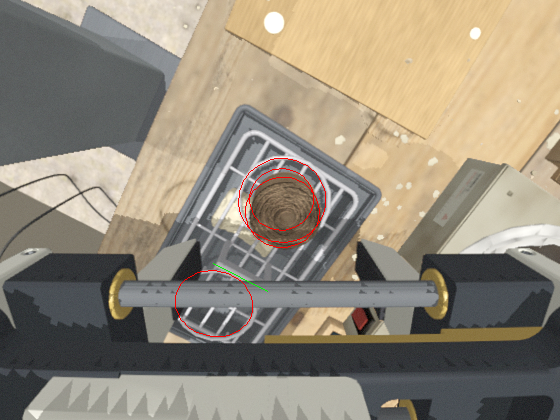

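The roll sits inside the drawn circle at (285,208). I go down and grip it.

```bash
python3 -m pendant '[[[0,2,35],0],[[0,2,70],0],[[0,2,90],0],[[0,2,100],0],[[0,2,100],0],[[0,2,100],0]]' 1 && python3 -m pendant '[[[0,0,0],0],[[0,0,0],0],[[0,0,0],0],[[0,0,0],0],[[0,0,0],0],[[0,0,0],0]]' 0 10 && python3 -c "
from h import *
st()" && python3 -m pendant '[[[0,0,-15],0],[[0,0,-40],0],[[0,0,-65],0],[[0,0,-90],0],[[0,0,-90],0],[[0,0,-90],0]]' ; python3 -c "
from h import *
st();go(412,293,146,120)
im=robot.read_camera('wrist');cv2.imwrite('pics/j.png',im[:,:,::-1])"
```

```text
time: 10.1
tool_pos: [0.5087, 0.113, 0.0566]
tool_rot: [3.137, -0.0, 2.097]
contact_force: [0.2, 0.5, 0.5]
opening: 0.0919
time: 10.6
tool_pos: [0.5091, 0.113, 0.0572]
tool_rot: [3.136, 0.0, 2.097]
contact_force: [-0.4, -0.2, 3.3]
opening: 0.0616
t 10.6 pos [509.1, 113.0, 57.2] rot [179.67, 0.02, 120.17] F [-0.4, -0.2, 3.3] open 61.6 q [0.07, 0.53, 1.75, 0.0, 0.85, -0.46]
time: 11.1
tool_pos: [0.5093, 0.1127, 0.1483]
tool_rot: [3.133, 0.002, 2.097]
contact_force: [-0.8, 0.1, -1.1]
opening: 0.0618
t 11.1 pos [509.3, 112.7, 148.3] rot [179.53, 0.09, 120.16] F [-0.8, 0.1, -1.1] open 61.8 q [0.07, 0.41, 1.66, 0.0, 1.07, -0.46]
shift [204.8, 6.4, 2.0] turn [0.5, 0.1, 0.2] rows 4.9
```

View pics/j.png

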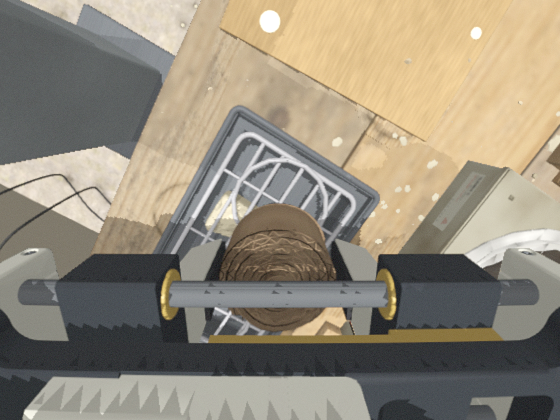

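The roll is held at (277,265), upright, and its ring is empty. I carry it to the sheet.

```bash
python3 -m pendant '[[[20,0,0],0],[[55,2,0],0],[[90,3,0],0],[[125,4,0],0],[[160,5,0],0],[[188,6,0],0],[[205,6,15],0],[[205,6,40],0],[[205,6,70],0],[[205,6,98],0]]' && python3 -m pendant '[[[0,0,0],0]]' && python3 -c "
from h import *
st();go(412,293,21,120)"
```

```text
time: 11.98
tool_pos: [0.4097, 0.2931, 0.0466]
tool_rot: [3.138, 0.0, 2.098]
contact_force: [0.8, -0.0, -0.9]
opening: 0.0617
time: 12.07
tool_pos: [0.4058, 0.2912, 0.0411]
tool_rot: [-3.134, -0.0, 2.099]
contact_force: [-1.4, -0.9, -1.0]
opening: 0.0619
t 12.07 pos [405.8, 291.2, 41.1] rot [-179.56, -0.02, 120.25] F [-1.4, -0.9, -1.0] open 61.9 q [0.47, 0.53, 1.81, -0.0, 0.8, -0.06]
shift [-1.6, 6.5, 20.0] turn [-0.4, -0.0, 0.2] rows 0.5
```

```bash
python3 -m pendant '[[[-2,6,8],0],[[-2,6,14],0],[[-2,6,16],0],[[-2,6,16],0],[[-2,6,16],0]]' && python3 -c "
from h import *
st();go(412,293,21,120)"
```

```text
time: 12.48
tool_pos: [0.412, 0.2925, 0.0257]
tool_rot: [-3.135, -0.0, 2.099]
contact_force: [-0.3, -0.0, 0.4]
opening: 0.0617
t 12.48 pos [412.0, 292.5, 25.7] rot [-179.6, -0.02, 120.24] F [-0.3, -0.0, 0.4] open 61.7 q [0.47, 0.57, 1.81, -0.0, 0.77, -0.06]
shift [0.4, 0.3, 4.7] turn [-0.4, -0.0, 0.2] rows 0.1
```

```bash
python3 -m pendant '[[[0,0,2],0],[[0,0,4],0],[[0,0,5],0],[[0,0,5.5],0],[[0,0,5.5],0]]' && python3 -c "
from h import *
st()"
```

```text
time: 12.9
tool_pos: [0.412, 0.2925, 0.0209]
tool_rot: [-3.135, -0.0, 2.099]
contact_force: [-2.1, -1.1, 5.5]
opening: 0.0618
t 12.9 pos [412.0, 292.5, 20.9] rot [-179.63, -0.01, 120.25] F [-2.1, -1.1, 5.5] open 61.8 q [0.47, 0.58, 1.81, -0.0, 0.76, -0.06]
```

```bash
python3 -m pendant '[[[0,0,0],0],[[0,0,0],0],[[0,0,0],0],[[0,0,0],0],[[0,0,0],0]]' 1 && python3 -m pendant '[[[0,0,-30],0],[[0,0,-70],0],[[0,0,-110],0],[[0,0,-140],0],[[0,0,-140],0]]' && python3 -c "
from h import *
st();go(507,45,160,178.4)"
```

```text
time: 13.32
tool_pos: [0.412, 0.2925, 0.0208]
tool_rot: [-3.135, -0.0, 2.099]
contact_force: [0.2, -0.5, -0.7]
opening: 0.0896
time: 13.73
tool_pos: [0.4158, 0.2946, 0.167]
tool_rot: [3.136, 0.0, 2.099]
contact_force: [1.2, 0.4, 0.2]
opening: 0.0916
t 13.73 pos [415.8, 294.6, 167.0] rot [179.71, 0.03, 120.25] F [1.2, 0.4, 0.2] open 91.6 q [0.47, 0.37, 1.66, -0.0, 1.11, -0.06]
shift [-261.5, -47.0, 6.9] turn [0.3, 0.2, -58.1] rows 8.1
```

```bash
python3 -m pendant '[[[-40,-7,0],-7],[[-80,-14,0],-14],[[-120,-21,0],-21],[[-160,-29,0],-28],[[-200,-36,0],-35],[[-235,-42,0],-42],[[-261,-47,5],-49],[[-261,-47,5],-56],[[-261,-47,5],-58],[[-261,-47,5],-58]]' && python3 -m pendant '[[[0,0,0],0]]'
cat > ov.py <<'E'
from h import *
import sys
def rackpts(cx,cy,cz,yaw):  # yaw deg of rack x axis
    a=np.radians(yaw); X=np.array([np.cos(a),np.sin(a),0]);Y=np.array([-np.sin(a),np.cos(a),0]);o=np.array([cx,cy,cz])
    f=lambda x,y,z:o+x*X+y*Y+np.array([0,0,z])
    t=np.linspace(0,6.28,60)
    return [np.array([f(*p) for p in [(112,65,4),(112,-65,4),(-112,-65,4),(-112,65,4)]]),
      np.array([f(68+41*np.cos(u),41*np.sin(u),13) for u in t]),np.array([f(-68+41*np.cos(u),41*np.sin(u),13) for u in t]),
      np.array([f(3.5,27,52),f(3.5,-27,52),f(-3.5,-27,52),f(-3.5,27,52)])]
def draw(im,c,polys,col=(0,0,255)):
    for P in polys: cv2.polylines(im,[np.round(proj(c,P/1000)*4).astype(np.int32)],True,col,1,cv2.LINE_AA,2)
def snap(cam,name,polys=[],crop=None):
    im=robot.read_camera(cam);c=robot.calibration(cam); im=im[:,:,::-1].copy(); cv2.imwrite(f'pics/{name}_raw.png',im)
    draw(im,c,polys)
    if crop: x,y,w,h,s=crop; im=cv2.resize(im[y:y+h,x:x+w],None,fx=s,fy=s,interpolation=cv2.INTER_CUBIC)
    cv2.imwrite(f'pics/{name}.png',im); return c
E
python3 -c "
from ov import *
st()
snap('wrist','k',rackpts(507,46,36,88.4),(120,60,320,260,2.3))"
```

```text
time: 14.57
tool_pos: [0.5066, 0.0444, 0.1611]
tool_rot: [3.139, 0.003, 3.113]
contact_force: [-0.3, 0.1, 0.2]
opening: 0.0918
time: 14.65
tool_pos: [0.5064, 0.0444, 0.1607]
tool_rot: [3.139, 0.003, 3.109]
contact_force: [-0.1, -0.0, 0.3]
opening: 0.092
t 14.65 pos [506.4, 44.4, 160.7] rot [179.85, 0.15, 178.15] F [-0.1, -0.0, 0.3] open 92.0 q [-0.07, 0.38, 1.67, 0.0, 1.09, -1.61]
```

View pics/k.png

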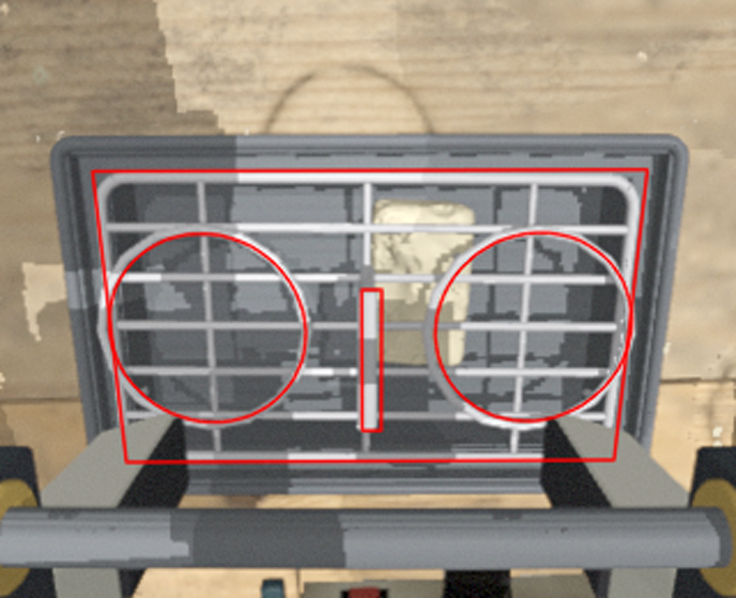

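The rack overlay lies on the picture: the loop bar at about (371,360), the rings at (207,325) and (533,325) in the crop. The rack is at about (508,46), yaw 88.4°. I descend on the loop.

```bash
python3 -m pendant '[[[-1,1,35],0],[[-1,1,65],0],[[-1,1,85],0],[[-1,1,97],0],[[-1,1,97],0],[[-1,1,97],0]]' 1 && python3 -m pendant '[[[0,0,0],0],[[0,0,0],0],[[0,0,0],0],[[0,0,0],0],[[0,0,0],0],[[0,0,0],0],[[0,0,0],0],[[0,0,0],0]]' 0 40 && python3 -c "
from h import *
st()"
```

```text
time: 15.2
tool_pos: [0.5073, 0.0463, 0.0633]
tool_rot: [3.139, 0.001, 3.109]
contact_force: [0.1, -0.3, 0.7]
opening: 0.092
time: 15.87
tool_pos: [0.5073, 0.0462, 0.0634]
tool_rot: [3.139, 0.001, 3.109]
contact_force: [1.1, 0.3, 0.5]
opening: 0.0436
t 15.87 pos [507.3, 46.2, 63.4] rot [179.86, 0.07, 178.14] F [1.1, 0.3, 0.5] open 43.6 q [-0.06, 0.51, 1.78, 0.0, 0.86, -1.6]
```

```bash
python3 -m pendant '[[[0,0,0],0],[[0,0,0],0],[[0,0,0],0],[[0,0,0],0],[[0,0,0],0],[[0,0,0],0],[[0,0,0],0],[[0,0,0],0]]' 0 40 && python3 -c "
from h import *
st()"
```

```text
time: 16.53
tool_pos: [0.5073, 0.0462, 0.0634]
tool_rot: [3.139, 0.001, 3.109]
contact_force: [1.3, 0.3, -0.5]
opening: 0.0068
t 16.53 pos [507.3, 46.2, 63.4] rot [179.86, 0.07, 178.13] F [1.3, 0.3, -0.5] open 6.8 q [-0.06, 0.51, 1.78, 0.0, 0.86, -1.6]
```

```bash
python3 -m pendant '[[[0,0,-5],0],[[0,0,-15],0],[[0,0,-30],0],[[0,0,-50],0],[[0,0,-70],0],[[0,0,-90],0],[[0,0,-100],0],[[0,0,-100],0],[[0,0,-100],0]]' && python3 -c "
from ov import *
st();go(525,351,163,181.5)
snap('wrist','l');snap('scene','l2')"
```

```text
time: 17.28
tool_pos: [0.507, 0.046, 0.1635]
tool_rot: [3.139, 0.002, 3.109]
contact_force: [-0.1, -0.1, -3.4]
opening: 0.0063
t 17.28 pos [507.0, 46.0, 163.5] rot [179.86, 0.1, 178.13] F [-0.1, -0.1, -3.4] open 6.3 q [-0.06, 0.37, 1.66, 0.0, 1.1, -1.6]
shift [-8.0, 305.4, 1.3] turn [0.1, 0.1, -3.4] rows 7.3
```

View pics/l.png

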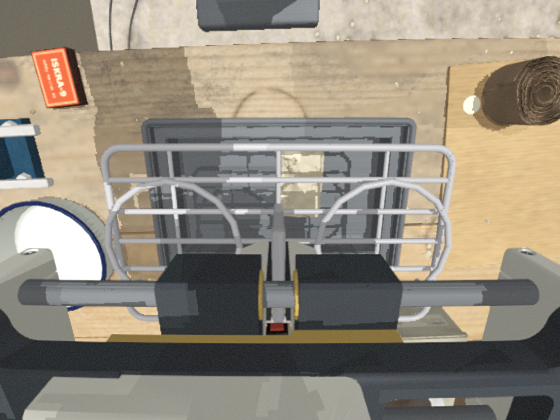

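View pics/l2.png

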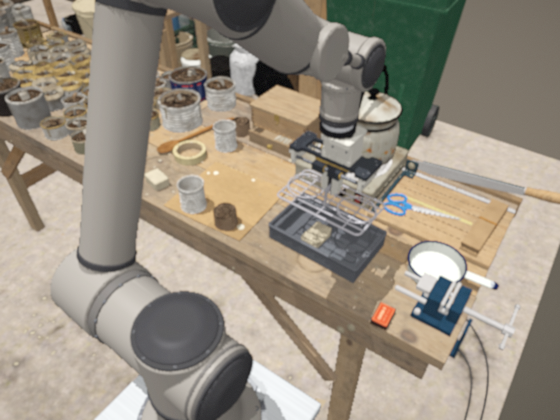

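The rack hangs level in the gripper. The lump shows in the tray at (300,182) in the wrist view, and the tin and roll stand on the sheet at (192,192) and (227,217) in the scene view.

```bash
python3 -m pendant '[[[0,15,0],-0.5],[[-1,40,0],-1],[[-2,75,0],-2],[[-3,110,0],-3],[[-4,145,0],-3],[[-5,180,0],-3],[[-6,215,0],-3],[[-7,250,0],-3],[[-8,280,0],-3],[[-8,298,0],-3]]' && python3 -m pendant '[[[0,7,0],0],[[0,7,0],0],[[0,7,0],0]]'&& python3 -c "
from ov import *
st();go(525,351,31.4,181.5)
snap('wrist','m')"
```

```text
time: 18.22
tool_pos: [0.523, 0.3466, 0.1609]
tool_rot: [3.139, -0.004, -3.12]
contact_force: [0.1, -1.3, -3.0]
opening: 0.0068
time: 18.47
tool_pos: [0.5221, 0.3528, 0.1594]
tool_rot: [3.141, -0.006, -3.119]
contact_force: [-0.1, -1.0, -2.9]
opening: 0.0067
t 18.47 pos [522.1, 352.8, 159.4] rot [179.97, -0.35, -178.72] F [-0.1, -1.0, -2.9] open 6.7 q [0.47, 0.59, 1.31, 0.0, 1.25, -1.12]
shift [-3.6, -2.0, 128.0] turn [0.0, -0.3, -0.2] rows 3.1
```

View pics/m.png

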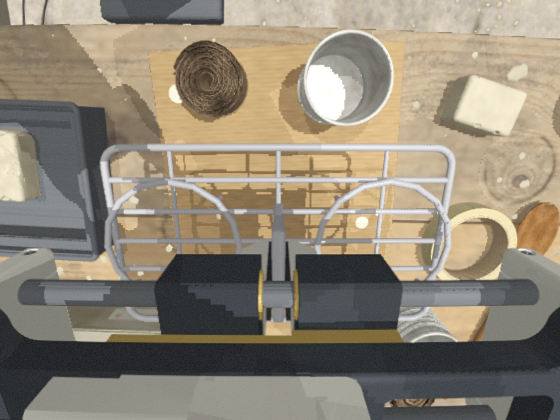

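```bash
python3 -c "
from ov import *
c=robot.calibration('wrist')
for u in [(151,52),(165,150),(405,42),(393,150)]: print(fmt(plane(c,u,.004)))
im=cv2.imread('pics/m_raw.png')
draw(im,c,rackpts(523,352,4,91.3)[:3])
cv2.imwrite('pics/m2.png',im)"
```

```text
[383.6, 224.0, 4.0]
[478.6, 230.2, 4.0]
[369.2, 471.1, 4.0]
[473.3, 472.3, 4.0]
```

View pics/m2.png

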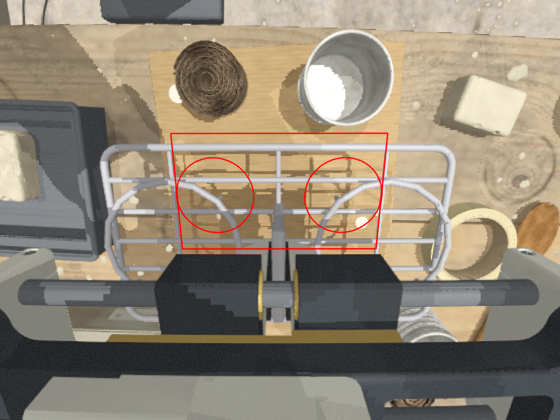

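The outline of the rack set down at (525,351) lies within the sheet, clear of the tin and roll. I lower it.

```bash
python3 -m pendant '[[[-4,-1,25],0],[[-4,-1,55],0],[[-4,-1,85],0],[[-4,-1,105],0],[[-4,-1,115],0],[[-4,-1,120],0],[[-4,-1,122],0],[[-4,-1,122],0]]' && python3 -c "
from ov import *
st();go(525,351,31.4,181.5)"
```

```text
time: 19.18
tool_pos: [0.5267, 0.3512, 0.0389]
tool_rot: [3.14, -0.004, -3.121]
contact_force: [-0.7, 1.1, -2.9]
opening: 0.0062
t 19.18 pos [526.7, 351.2, 38.9] rot [179.92, -0.22, -178.82] F [-0.7, 1.1, -2.9] open 6.2 q [0.47, 0.72, 1.42, 0.0, 1.0, -1.13]
shift [1.7, -0.2, 7.5] turn [0.1, -0.2, -0.3] rows 0.2
```

```bash
python3 -m pendant '[[[1,0,2],0],[[1,0,4],0],[[1,0,5.5],0],[[1,0,6.5],0],[[1,0,7],0],[[1,0,7.5],0],[[1,0,7.5],0]]' && python3 -c "
from ov import *
st()"
```

```text
time: 19.77
tool_pos: [0.5257, 0.3514, 0.0315]
tool_rot: [3.14, -0.004, -3.121]
contact_force: [-0.8, 0.1, -1.8]
opening: 0.0067
t 19.77 pos [525.7, 351.4, 31.5] rot [179.91, -0.21, -178.81] F [-0.8, 0.1, -1.8] open 6.7 q [0.47, 0.73, 1.43, 0.0, 0.98, -1.13]
```

```bash
python3 -m pendant '[[[0,0,0.5],0],[[0,0,1],0],[[0,0,1],0]]' && python3 -c "
from ov import *
st()" && python3 -m pendant '[[[0,0,0],0],[[0,0,0],0],[[0,0,0],0],[[0,0,0],0],[[0,0,0],0],[[0,0,0],0]]' 1 && python3 -c "
from ov import *
st()"
```

```text
time: 20.02
tool_pos: [0.5258, 0.3514, 0.0314]
tool_rot: [3.14, -0.003, -3.121]
contact_force: [-2.3, -2.0, 4.6]
opening: 0.007
t 20.02 pos [525.8, 351.4, 31.4] rot [179.91, -0.18, -178.8] F [-2.3, -2.0, 4.6] open 7.0 q [0.47, 0.73, 1.43, 0.0, 0.98, -1.13]
time: 20.52
tool_pos: [0.5258, 0.3514, 0.0313]
tool_rot: [3.14, -0.003, -3.121]
contact_force: [-0.2, -0.6, -0.4]
opening: 0.0422
t 20.52 pos [525.8, 351.4, 31.3] rot [179.9, -0.19, -178.81] F [-0.2, -0.6, -0.4] open 42.2 q [0.47, 0.73, 1.43, 0.0, 0.98, -1.13]
```

```bash
python3 -m pendant '[[[0,0,-25],0],[[0,0,-60],0],[[0,0,-95],0],[[0,0,-130],0],[[0,0,-130],0]]' 1 && python3 -c "
from ov import *
st();go(493,70,160,178.4)"
```

```text
time: 20.93
tool_pos: [0.5294, 0.3529, 0.1694]
tool_rot: [3.134, 0.009, -3.121]
contact_force: [0.6, 0.4, 0.9]
opening: 0.0752
t 20.93 pos [529.4, 352.9, 169.4] rot [179.57, 0.5, -178.8] F [0.6, 0.4, 0.9] open 75.2 q [0.47, 0.59, 1.29, 0.0, 1.26, -1.13]
shift [42.4, -282.2, 6.9] turn [0.4, 0.5, 2.8] rows 6.8
```

```bash
python3 -m pendant '[[[6,-40,0],1],[[12,-80,2],2],[[18,-120,4],3],[[24,-160,6],3],[[30,-200,7],3],[[36,-240,7],3],[[42,-275,7],3],[[42,-282,7],3],[[42,-282,7],3],[[42,-282,7],3]]' 1 && python3 -c "
from ov import *
st();c=snap('wrist','n',[],(120,40,320,240,2.4))
import pickle;pickle.dump(c,open('c3.pkl','wb'))
snap('top','n2',[],(170,130,230,130,3.4))"
```

```text
time: 21.77
tool_pos: [0.4938, 0.0703, 0.16]
tool_rot: [3.133, 0.009, 3.109]
contact_force: [-0.9, 0.3, 0.6]
opening: 0.0918
t 21.77 pos [493.8, 70.3, 160.0] rot [179.51, 0.52, 178.12] F [-0.9, 0.3, 0.6] open 91.8 q [-0.02, 0.36, 1.7, 0.01, 1.07, -1.56]
```

View pics/n.png

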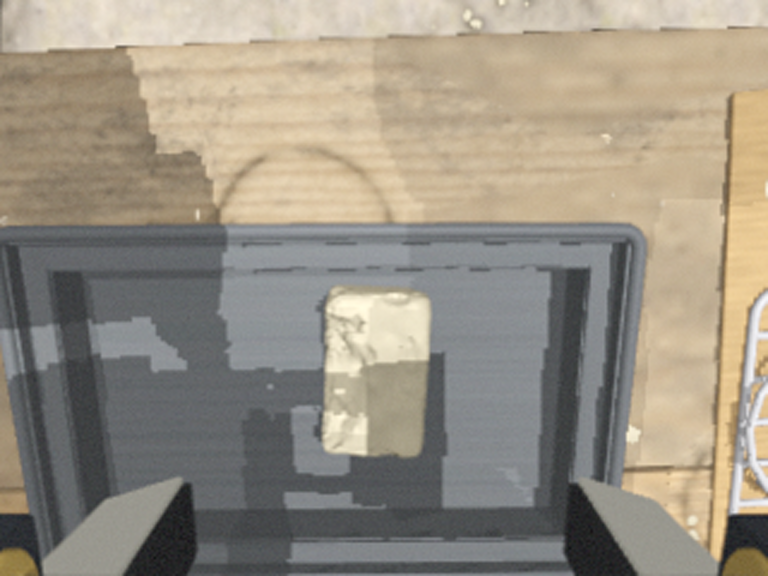

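View pics/n2.png

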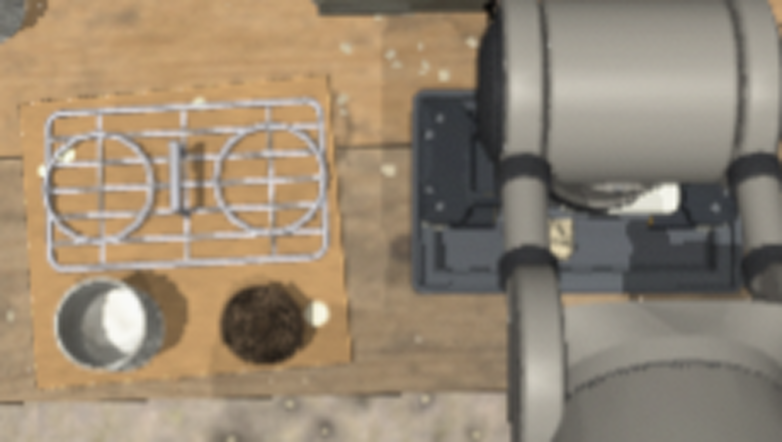

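The rack, tin and roll all lie within the sheet (top view). The lump is in the open in the wrist crop, corners about (330,290) to (422,457).

```bash
python3 -c "
from ov import *
import pickle
c=pickle.load(open('c3.pkl','rb'));c1=pickle.load(open('c1.pkl','rb'))
W=lambda u,v:np.array((120+u/2.4-.5,40+v/2.4-.5))
L=[(330,288),(432,290),(323,455),(423,458)]
P=[plane(c,W(*a),.030) for a in L]; print([fmt(p)[:2] for p in P],fmt(np.mean(P,0)))
print(np.degrees(np.arctan2(*(P[2]-P[0])[[1,0]])),np.degrees(np.arctan2(*(P[3]-P[1])[[1,0]])))
W1=lambda u,v:np.array((170+u/3.6-.5,105+v/3.6-.5))
print([fmt(tri(c,W(*a),c1,W1(*b))[0]) for a,b in [((330,288),(403,122)),((432,290),(523,128))]])
print('tray rim',[fmt(plane(c,W(*a),.047)) for a in [(640,228),(5,232)]])
m=np.mean(P,0)*1000
go(m[0],m[1],60,177);go(m[0],m[1],9,177)
"
```

```text
[[455.0, 51.5], [457.2, 93.0], [527.9, 44.6], [530.9, 88.4]] [492.8, 69.4, 30.0]
-5.374136108278888 -3.569251275593424
[[457.3, 50.4, 14.8], [459.4, 94.0, 15.4]]
tray rim [[433.4, 170.3, 47.0], [427.2, -68.5, 47.0]]
shift [1.8, -2.9, 99.9] turn [0.5, 0.5, 1.3] rows 2.4
shift [2.2, -3.3, 150.9] turn [0.5, 0.5, 1.3] rows 3.6
```

```bash
python3 -m pendant '[[[2,-3,35],2],[[2,-3,75],2],[[2,-3,105],2],[[2,-3,125],2],[[2,-3,140],2],[[2,-3,150],2],[[2,-3,150],2]]' 1 && python3 -c "
from ov import *
st()" && python3 -m pendant '[[[0,0,0],0],[[0,0,0],0],[[0,0,0],0],[[0,0,0],0],[[0,0,0],0],[[0,0,0],0],[[0,0,0],0],[[0,0,0],0],[[0,0,0],0],[[0,0,0],0]]' 0 25 && python3 -c "
from ov import *
st()"
```

```text
time: 22.45
tool_pos: [0.4918, 0.0709, 0.0079]
tool_rot: [3.133, 0.005, 3.078]
contact_force: [-1.1, 0.2, -0.7]
opening: 0.0921
t 22.45 pos [491.8, 70.9, 7.9] rot [179.51, 0.28, 176.37] F [-1.1, 0.2, -0.7] open 92.1 q [-0.02, 0.58, 1.85, 0.01, 0.7, -1.53]
time: 23.28
tool_pos: [0.4919, 0.0708, 0.0081]
tool_rot: [3.133, 0.005, 3.078]
contact_force: [0.7, -0.2, 3.5]
opening: 0.0435
t 23.28 pos [491.9, 70.8, 8.1] rot [179.51, 0.29, 176.36] F [0.7, -0.2, 3.5] open 43.5 q [-0.02, 0.58, 1.85, 0.01, 0.7, -1.53]
```

```bash
python3 -m pendant '[[[0,0,-10],0],[[0,0,-30],0],[[0,0,-60],0],[[0,0,-95],0],[[0,0,-125],0],[[0,0,-150],0],[[0,0,-150],0]]' && python3 -c "
from ov import *
st();go(545,-185,158,178)"
```

```text
time: 23.87
tool_pos: [0.4937, 0.0696, 0.1637]
tool_rot: [3.133, 0.015, 3.078]
contact_force: [-0.1, 0.3, -0.9]
opening: 0.0436
t 23.87 pos [493.7, 69.6, 163.7] rot [179.49, 0.85, 176.37] F [-0.1, 0.3, -0.9] open 43.6 q [-0.02, 0.35, 1.7, 0.01, 1.07, -1.53]
shift [-67.2, -250.9, 4.5] turn [0.5, 0.9, -1.6] rows 6.2
```

```bash
python3 -m pendant '[[[-8,-30,0],-1],[[-18,-67,0],-2],[[-28,-105,0],-2],[[-38,-142,0],-2],[[-48,-180,0],-2],[[-58,-216,0],-2],[[-66,-246,0],-2],[[-67,-251,0],-2],[[-67,-251,0],-2]]' && python3 -c "
from ov import *
st();snap('wrist','p');snap('scene','p2',[],(380,210,150,120,4))"
```

```text
time: 24.62
tool_pos: [0.5442, -0.1869, 0.1615]
tool_rot: [3.133, 0.014, 3.11]
contact_force: [-1.5, -0.6, -1.6]
opening: 0.0434
t 24.62 pos [544.2, -186.9, 161.5] rot [179.48, 0.79, 178.19] F [-1.5, -0.6, -1.6] open 43.4 q [-0.47, 0.48, 1.49, 0.02, 1.16, -2.02]
```

View pics/p.png

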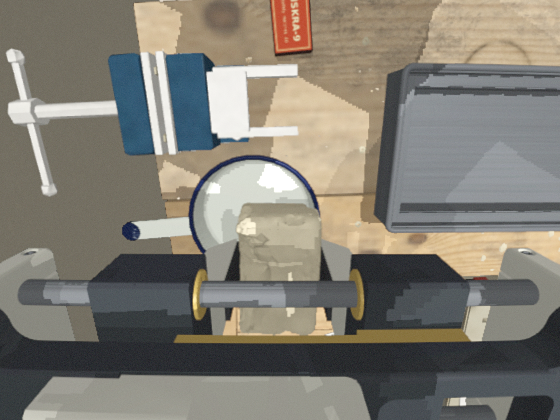

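View pics/p2.png

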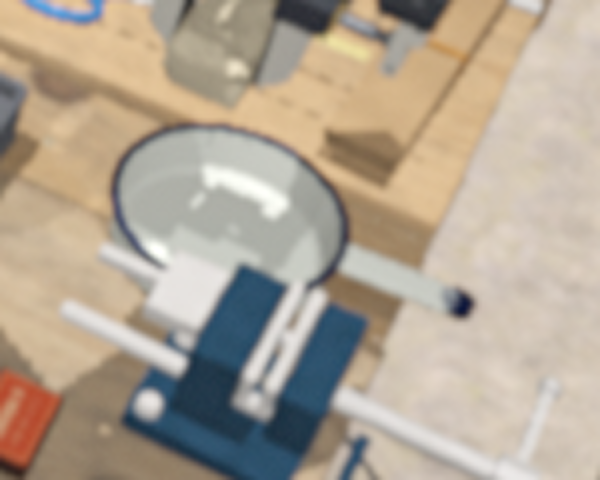

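```bash
cat > pan.py <<'E'
from ov import *
c=robot.calibration('wrist');cs=robot.calibration('scene');ct=robot.calibration('top')
W=[(189,212),(254,155),(320,208),(205,175),(303,172)]
S=[(380+u/4-.5,210+v/4-.5) for u,v in [(113,185),(215,125),(347,230),(130,228),(300,158)]]
T=[(270+u/3.6-.5,120+v/3.6-.5) for u,v in [(508,150),(685,150),(595,61),(600,238)]]
for n,cc,U in [('w',c,W),('s',cs,S),('t',ct,T)]:
    P=np.array([plane(cc,u,.038)[:2] for u in U])
    r=least_squares(lambda q:np.hypot(*(P-q[:2]).T)-.067,[.567,-.209]); print(n,fmt(r.x),fmt(r.fun))
pts=[(c,W),(cs,S),(ct,T)]
def f(q):
    o=[]
    for cc,U in pts:
        P=np.array([plane(cc,u,q[2])[:2] for u in U]); o+=list(np.hypot(*(P-q[:2]).T)-q[3])
    return o
r=least_squares(f,[.567,-.209,.038,.067]);print('joint x,y,zrim,r',fmt(r.x))
go(567,-209,161,180);go(567,-209,12,180)
E
python3 pan.py
```

```text
w [566.6, -207.9] [0.5, -1.0, -0.5, -0.0, 1.4]
s [566.1, -213.5] [-0.2, -0.1, -2.7, -4.4, -2.4]
t [567.4, -209.0] [-1.1, -1.1, -1.2, -1.1]
joint x,y,zrim,r [566.3, -209.5, 39.4, 65.5]
shift [-23.6, -24.1, 0.9] turn [0.5, 0.8, -1.6] rows 0.8
shift [-21.6, -25.6, 149.9] turn [0.5, 0.8, -1.6] rows 3.7
```

The pan's rim is found by all three cameras at (566,-209), rim height 39 mm, clear of the vise at (180,105). I go over the pan and down.

```bash
python3 -m pendant '[[[-12,-12,0],0],[[-22,-24,10],0],[[-22,-25,35],0],[[-22,-25,65],0],[[-22,-25,95],0],[[-22,-25,120],0],[[-22,-25,137],0],[[-22,-25,146],0],[[-22,-25,149],0],[[-22,-25,149],0]]' && python3 -c "
from ov import *
st();go(567,-209,8,178)"
```

```text
time: 25.55
tool_pos: [0.5674, -0.2074, 0.0129]
tool_rot: [3.131, 0.013, 3.114]
contact_force: [0.3, 0.3, -0.9]
opening: 0.0434
t 25.55 pos [567.4, -207.4, 12.9] rot [179.42, 0.74, 178.43] F [0.3, 0.3, -0.9] open 43.4 q [-0.49, 0.71, 1.54, 0.02, 0.88, -2.04]
shift [0.4, -1.7, 4.9] turn [0.6, 0.7, 0.4] rows 0.1
```

```bash
python3 -m pendant '[[[0,-1,2],0],[[0,-1,3.5],0],[[0,-1,4.5],0],[[0,-1,5],0],[[0,-1,5],0]]' && python3 -c "
from ov import *
st();go(567,-209,8,178)"
```

```text
time: 25.97
tool_pos: [0.5677, -0.2085, 0.0084]
tool_rot: [3.132, 0.014, 3.114]
contact_force: [0.4, -0.6, -0.5]
opening: 0.0435
t 25.97 pos [567.7, -208.5, 8.4] rot [179.44, 0.79, 178.42] F [0.4, -0.6, -0.5] open 43.5 q [-0.49, 0.72, 1.54, 0.02, 0.87, -2.04]
shift [0.7, -0.5, 0.3] turn [0.6, 0.8, 0.4] rows 0.1
```

```bash
python3 -m pendant '[[[0,0,0.7],0],[[0,0,1.4],0],[[0,0,1.4],0]]' && python3 -c "
from ov import *
st()"
```

```text
time: 26.22
tool_pos: [0.5678, -0.2085, 0.0082]
tool_rot: [3.132, 0.014, 3.114]
contact_force: [-2.2, 1.9, 8.5]
opening: 0.0434
t 26.22 pos [567.8, -208.5, 8.2] rot [179.45, 0.82, 178.42] F [-2.2, 1.9, 8.5] open 43.4 q [-0.49, 0.72, 1.54, 0.02, 0.87, -2.04]
```

Contact with the pan floor at 8.5 N. I open only partway so the fingers stay inside the pan, then go straight up.

```bash
python3 -m pendant '[[[0,0,-0.5],0],[[0,0,-0.5],0],[[0,0,-0.5],0],[[0,0,-0.5],0],[[0,0,-0.5],0]]' 0.6 && python3 -m pendant '[[[0,0,-15],0],[[0,0,-35],0],[[0,0,-65],0],[[0,0,-100],0],[[0,0,-135],0],[[0,0,-150],0],[[0,0,-150],0]]' && python3 -c "
from ov import *
st();snap('wrist','r');go(526,351,165,181.2)"
```

```text
time: 26.63
tool_pos: [0.5677, -0.2085, 0.0084]
tool_rot: [3.132, 0.014, 3.114]
contact_force: [0.3, -0.6, 0.3]
opening: 0.0546
time: 27.22
tool_pos: [0.5676, -0.211, 0.1631]
tool_rot: [3.136, 0.022, 3.114]
contact_force: [1.1, 0.1, -0.0]
opening: 0.055
t 27.22 pos [567.6, -211.0, 163.1] rot [179.66, 1.24, 178.42] F [1.1, 0.1, -0.0] open 55.0 q [-0.49, 0.53, 1.4, 0.02, 1.19, -2.04]
shift [55.9, 560.1, -1.2] turn [0.4, 1.0, -2.8] rows 13.5
```

View pics/r.png

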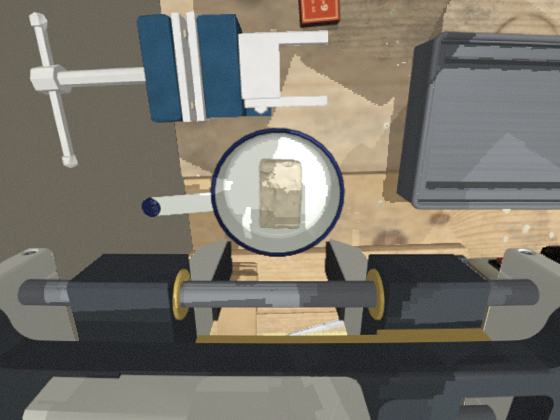

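The lump lies flat in the middle of the pan at (280,193). Now back to the rack, settling before each new call so the orientation doesn't drift.

```bash
python3 -m pendant '[[[4,40,0],0],[[8,80,0],0],[[12,120,0],0],[[16,160,0],0],[[20,200,0],-1],[[24,240,0],-2],[[28,280,0],-3],[[32,320,0],-3],[[36,360,0],-3],[[36,360,0],-3]]' 1 && python3 -c "
from ov import *
st();go(526,351,120,181.2)"
```

```text
time: 28.1
tool_pos: [0.5382, 0.1569, 0.1607]
tool_rot: [3.133, 0.015, -3.111]
contact_force: [-1.4, -0.3, -0.5]
opening: 0.0915
t 28.1 pos [538.2, 156.9, 160.7] rot [179.48, 0.85, -178.25] F [-1.4, -0.3, -0.5] open 91.5 q [0.14, 0.46, 1.54, 0.01, 1.13, -1.46]
shift [6.9, 194.0, 42.4] turn [0.5, 0.8, 0.6] rows 4.8
```

```bash
python3 -m pendant '[[[1,35,0],0.5],[[3,75,0],0.5],[[4,115,0],0.5],[[5,155,0],0.5],[[6,185,0],0.5],[[6,193,0],0.5],[[6,193,20],0.5],[[6,193,45],0.5],[[6,193,60],0.5],[[6,193,60],0.5]]' 1 && python3 -c "
from ov import *
st();snap('wrist','s',rackpts(525.8,351.4,4,91.2));go(525.8,351.4,31.5,181.2)"
```

```text
time: 28.93
tool_pos: [0.5247, 0.3479, 0.0969]
tool_rot: [3.137, 0.006, -3.12]
contact_force: [-0.4, -0.2, 0.3]
opening: 0.0919
t 28.93 pos [524.7, 347.9, 96.9] rot [179.73, 0.35, -178.77] F [-0.4, -0.2, 0.3] open 91.9 q [0.46, 0.65, 1.39, 0.0, 1.1, -1.13]
shift [0.6, 2.5, 67.8] turn [0.4, 0.5, 0.0] rows 1.6
```

View pics/s.png

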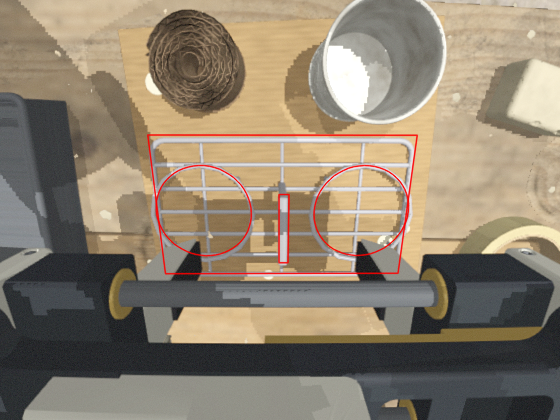

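The overlay fits, with the loop at (284,228). I descend to the same grasp point as before.

```bash
python3 -m pendant '[[[0,2,25],0],[[0,2,50],0],[[0,2,62],0],[[0,2,67],0],[[0,2,67],0],[[0,2,67],0]]' 1 && python3 -m pendant '[[[0,0,0],0],[[0,0,0],0],[[0,0,0],0],[[0,0,0],0],[[0,0,0],0],[[0,0,0],0],[[0,0,0],0],[[0,0,0],0],[[0,0,0],0]]' 0 40 && python3 -m pendant '[[[0,0,0],0],[[0,0,0],0],[[0,0,0],0],[[0,0,0],0],[[0,0,0],0],[[0,0,0],0],[[0,0,0],0]]' 0 40 && python3 -c "
from h import *
st()"
```

```text
time: 29.48
tool_pos: [0.5272, 0.3511, 0.0335]
tool_rot: [3.135, 0.011, -3.121]
contact_force: [-0.8, -0.6, 1.1]
opening: 0.092
time: 30.23
tool_pos: [0.5272, 0.3511, 0.0334]
tool_rot: [3.135, 0.01, -3.121]
contact_force: [-0.3, 1.7, -0.2]
opening: 0.0364
time: 30.82
tool_pos: [0.5272, 0.3511, 0.0335]
tool_rot: [3.135, 0.011, -3.121]
contact_force: [0.3, 1.2, -1.0]
opening: 0.0068
t 30.82 pos [527.2, 351.1, 33.5] rot [179.6, 0.61, -178.79] F [0.3, 1.2, -1.0] open 6.8 q [0.47, 0.72, 1.44, 0.0, 0.97, -1.13]
```

```bash
python3 -m pendant '[[[0,0,-5],0],[[0,0,-15],0],[[0,0,-35],0],[[0,0,-60],0],[[0,0,-85],0],[[0,0,-105],0],[[0,0,-115],0],[[0,0,-115],0],[[0,0,-115],0],[[0,0,-115],0]]' && python3 -c "
from ov import *
st();go(508.7,45.9,148,178.13)"
```

```text
time: 31.65
tool_pos: [0.5251, 0.3498, 0.1469]
tool_rot: [3.136, 0.008, -3.121]
contact_force: [-0.1, 0.4, -2.4]
opening: 0.0067
t 31.65 pos [525.1, 349.8, 146.9] rot [179.68, 0.46, -178.79] F [-0.1, 0.4, -2.4] open 6.7 q [0.47, 0.6, 1.33, 0.0, 1.2, -1.13]
shift [22.8, -303.5, -3.0] turn [0.3, 0.4, 3.1] rows 7.3
```

```bash
python3 -m pendant '[[[1,-15,0],1],[[3,-40,0],2],[[6,-75,0],3],[[9,-110,0],3],[[11,-145,0],3],[[14,-180,-1],3],[[16,-215,-2],3],[[19,-250,-3],3],[[21,-280,-3],3],[[22,-298,-3],3]]' && python3 -m pendant '[[[0,0,0],0],[[0,0,0],0],[[0,0,0],0]]' && python3 -c "
from ov import *
st();go(508.7,45.9,100,178.13)"
```

```text
time: 32.48
tool_pos: [0.5082, 0.0485, 0.1466]
tool_rot: [3.136, 0.005, 3.108]
contact_force: [0.2, 0.3, -2.0]
opening: 0.0067
time: 32.73
tool_pos: [0.5077, 0.0491, 0.1457]
tool_rot: [3.136, 0.003, 3.108]
contact_force: [0.1, 1.3, -2.3]
opening: 0.0069
t 32.73 pos [507.7, 49.1, 145.7] rot [179.67, 0.15, 178.08] F [0.1, 1.3, -2.3] open 6.9 q [-0.06, 0.4, 1.69, 0.01, 1.06, -1.6]
shift [-1.0, -3.4, 45.7] turn [0.3, 0.1, -0.0] rows 1.1
```

```bash
python3 -m pendant '[[[-1,-3,20],0],[[-1,-3,40],0],[[-1,-3,54],0],[[-1,-3,58],0],[[-1,-3,58],0],[[-1,-3,58],0]]' && python3 -c "
from ov import *
st();c=robot.calibration('wrist')
p=robot.observe()['tool_pos']*1000
pr=rackpts(p[0]-.5,p[1],p[2]-29.5,88.3)
a=np.radians(88.4);X=np.array([np.cos(a),np.sin(a),0]);Y=np.array([-np.sin(a),np.cos(a),0])
rim=np.array([np.array([506.5,46.5,36])+u*118*X+v*71*Y for u,v in [(1,1),(1,-1),(-1,-1),(-1,1)]])
snap('wrist','t',pr+[rim]);snap('scene','t2',[],(250,180,160,120,4.5))
go(508.7,45.9,66,178.13)"
```

```text
time: 33.23
tool_pos: [0.509, 0.0472, 0.0879]
tool_rot: [3.136, 0.003, 3.109]
contact_force: [-0.7, -0.9, -2.1]
opening: 0.0063
t 33.23 pos [509.0, 47.2, 87.9] rot [179.66, 0.16, 178.15] F [-0.7, -0.9, -2.1] open 6.3 q [-0.06, 0.47, 1.75, 0.01, 0.92, -1.6]
shift [0.8, -1.1, 22.6] turn [0.3, 0.3, -0.0] rows 0.5
```

View pics/t.png

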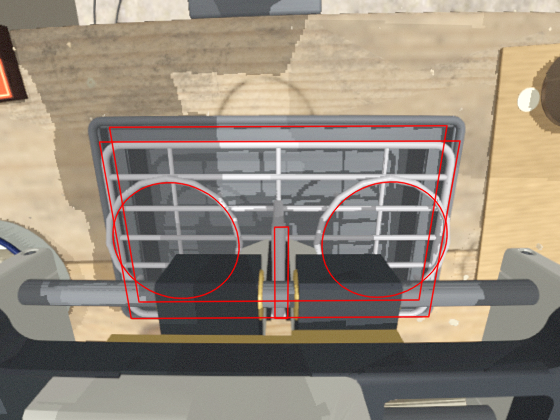

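View pics/t2.png

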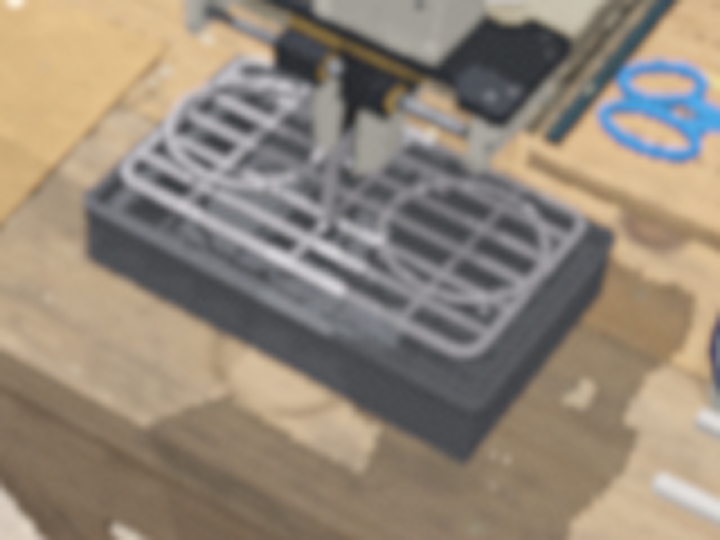

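The rack hangs level and lines up with the opening, with its top edge at row 145 inside the tray's rim at row 120. I lower it onto the step.

```bash
python3 -m pendant '[[[1,-1,7],0],[[1,-1,13],0],[[1,-1,17],0],[[1,-1,20],0],[[1,-1,21],0],[[1,-1,21],0]]' && python3 -c "
from ov import *
st();go(508.7,45.9,65.5,178.13)"
```

```text
time: 33.83
tool_pos: [0.5083, 0.0459, 0.0672]
tool_rot: [3.136, 0.004, 3.109]
contact_force: [0.6, 0.3, -2.4]
opening: 0.0069
t 33.83 pos [508.3, 45.9, 67.2] rot [179.67, 0.21, 178.12] F [0.6, 0.3, -2.4] open 6.9 q [-0.06, 0.5, 1.77, 0.01, 0.86, -1.61]
shift [-0.4, 0.0, 1.7] turn [0.3, 0.2, -0.0] rows 0.0
```

```bash
python3 -m pendant '[[[0,0,1],0],[[0,0,2],0],[[0,0,2.7],0],[[0,0,2.7],0]]' && python3 -c "
from ov import *
st()"
```

```text
time: 34.17
tool_pos: [0.5085, 0.0459, 0.0654]
tool_rot: [3.136, 0.004, 3.109]
contact_force: [-2.9, -0.6, 5.8]
opening: 0.0065
t 34.17 pos [508.5, 45.9, 65.4] rot [179.67, 0.26, 178.12] F [-2.9, -0.6, 5.8] open 6.5 q [-0.06, 0.51, 1.77, 0.01, 0.86, -1.61]
```

Contact came exactly at the expected height, 65.4 mm. I release the rack, rise and check.

```bash
python3 -m pendant '[[[0,0,0],0],[[0,0,0],0],[[0,0,0],0],[[0,0,0],0],[[0,0,0],0]]' 1 && python3 -m pendant '[[[0,0,-10],0],[[0,0,-35],0],[[0,0,-65],0],[[0,0,-90],0],[[0,0,-100],0],[[0,0,-100],0],[[0,0,-100],0]]' 1 && python3 -c "
from ov import *
st()
snap('wrist','u',rackpts(508.5,46,36,88.3),(120,60,320,260,2.3));snap('scene','u2',[],(250,180,160,120,4.5))
go(414,404,150,120)"
```

```text
time: 34.58
tool_pos: [0.5086, 0.0459, 0.0654]
tool_rot: [3.136, 0.005, 3.109]
contact_force: [0.0, 0.2, 0.4]
opening: 0.0356
time: 35.17
tool_pos: [0.5079, 0.0453, 0.1653]
tool_rot: [3.136, 0.005, 3.109]
contact_force: [-0.1, 0.9, -0.8]
opening: 0.0819
t 35.17 pos [507.9, 45.3, 165.3] rot [179.67, 0.28, 178.12] F [-0.1, 0.9, -0.8] open 81.9 q [-0.07, 0.37, 1.66, 0.01, 1.1, -1.61]
shift [104.9, 355.3, 15.8] turn [0.4, -0.1, 58.1] rows 8.9
```

View pics/u.png

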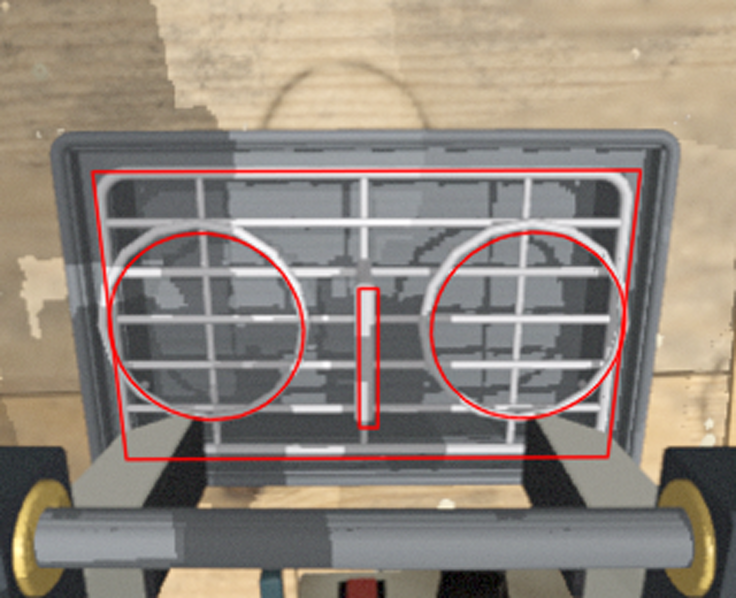

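View pics/u2.png

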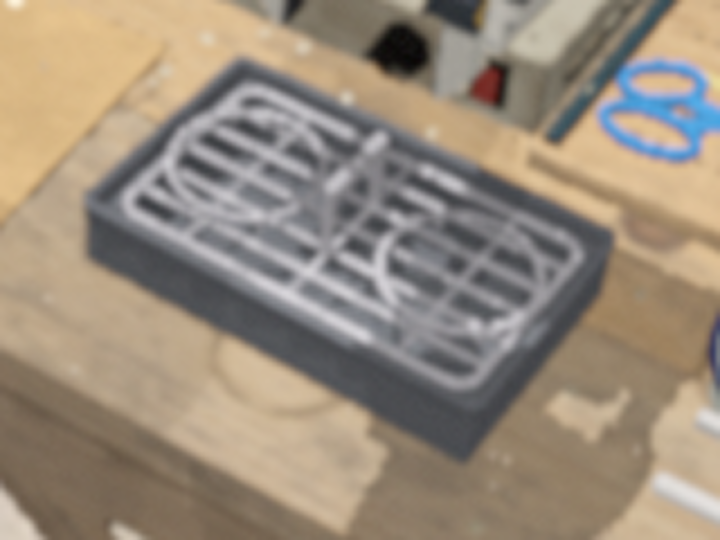

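The rack lies on the step as it did at first, with its top edge at (365,175) in the crop and below the rim all round. Next the tin.

```bash
python3 -m pendant '[[[11,38,0],7],[[22,76,0],14],[[33,114,0],21],[[45,152,0],28],[[56,190,0],35],[[67,228,0],42],[[78,266,0],49],[[90,304,0],56],[[100,340,5],58],[[105,355,10],58]]' 1 && python3 -c "
from ov import *
st();a=np.linspace(0,6.28,60)
C=lambda x,y,z,r:np.c_[x+r*np.cos(a),y+r*np.sin(a),0*a+z]
snap('wrist','v',[C(414,404.4,80,34),C(412,292.5,44,31)]);go(414,404.4,27,120)"
```

```text
time: 36.1
tool_pos: [0.4128, 0.4056, 0.1546]
tool_rot: [3.138, -0.004, 2.091]
contact_force: [0.8, -0.7, 0.1]
opening: 0.0919
t 36.1 pos [412.8, 405.6, 154.6] rot [179.81, -0.23, 119.78] F [0.8, -0.7, 0.1] open 91.9 q [0.64, 0.5, 1.48, 0.0, 1.16, 0.12]
shift [-8.1, 0.1, 125.7] turn [0.1, -0.4, 0.2] rows 3.0
```

View pics/v.png

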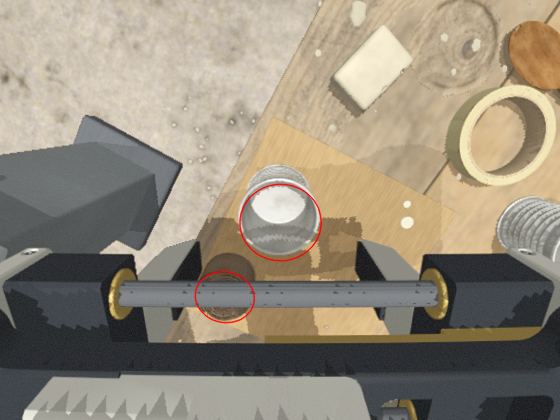

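The tin stands where I left it at (277,217); the overlay's small offset comes from the arm still settling.

```bash
python3 -m pendant '[[[-6,0,20],0],[[-7,0,50],0],[[-7,0,80],0],[[-7,0,105],0],[[-7,0,118],0],[[-7,0,124],0],[[-7,0,125],0],[[-7,0,125],0]]' && python3 -c "
from ov import *
st();go(414,404.4,27,120)"
```

```text
time: 36.82
tool_pos: [0.4132, 0.4051, 0.0272]
tool_rot: [3.141, -0.007, 2.097]
contact_force: [-0.2, 0.0, -0.2]
opening: 0.092
t 36.82 pos [413.2, 405.1, 27.2] rot [179.95, -0.4, 120.18] F [-0.2, 0.0, -0.2] open 92.0 q [0.64, 0.66, 1.6, 0.01, 0.88, 0.11]
shift [-1.0, 0.4, 0.2] turn [0.1, -0.4, 0.2] rows 0.0
```

```bash
python3 -m pendant '[[[-1,0,0],0],[[-1,0,0],0],[[-1,0,0],0],[[-1,0,0],0],[[-1,0,0],0],[[-1,0,0],0]]' 0 12 && python3 -c "
from ov import *
st()" && python3 -m pendant '[[[0,0,-10],0],[[0,0,-35],0],[[0,0,-65],0],[[0,0,-100],0],[[0,0,-130],0],[[0,0,-145],0],[[0,0,-145],0],[[0,0,-145],0]]' && python3 -c "
from ov import *
st();go(505.5,-21,170,120)"
```

```text
time: 37.32
tool_pos: [0.414, 0.4044, 0.0279]
tool_rot: [3.14, -0.007, 2.097]
contact_force: [-0.8, -0.4, 5.2]
opening: 0.0681
t 37.32 pos [414.0, 404.4, 27.9] rot [179.88, -0.41, 120.18] F [-0.8, -0.4, 5.2] open 68.1 q [0.64, 0.66, 1.6, 0.01, 0.88, 0.11]
time: 37.98
tool_pos: [0.4143, 0.4035, 0.1737]
tool_rot: [3.138, -0.007, 2.098]
contact_force: [-1.0, -0.1, -1.6]
opening: 0.0681
t 37.98 pos [414.3, 403.5, 173.7] rot [179.79, -0.41, 120.18] F [-1.0, -0.1, -1.6] open 68.1 q [0.64, 0.48, 1.46, 0.01, 1.2, 0.11]
shift [-412.8, -134.6, 0.2] turn [0.2, -0.4, 0.2] rows 10.4
```

```bash
python3 -m pendant '[[[-15,-5,0],0],[[-40,-13,0],0],[[-75,-24,0],0],[[-110,-36,0],0],[[-145,-47,0],0],[[-180,-59,0],0],[[-215,-70,0],0],[[-250,-82,0],0],[[-285,-93,0],0],[[-320,-104,0],0]]' && python3 -c "
from ov import *
st();go(505.5,-21,170,120)"
```

```text
time: 38.82
tool_pos: [0.4841, 0.0729, 0.1692]
tool_rot: [3.141, -0.009, 2.098]
contact_force: [0.4, -0.0, -0.5]
opening: 0.0684
t 38.82 pos [484.1, 72.9, 169.2] rot [179.97, -0.53, 120.18] F [0.4, -0.0, -0.5] open 68.4 q [-0.01, 0.34, 1.7, 0.01, 1.1, -0.54]
shift [-91.9, -28.7, -1.6] turn [0.0, -0.5, 0.2] rows 2.3
```

```bash
python3 -m pendant '[[[-30,-9,0],0],[[-60,-19,0],0],[[-82,-26,0],0],[[-92,-29,0],0],[[-92,-29,15],0],[[-92,-29,35],0],[[-92,-29,55],0],[[-92,-29,65],0],[[-92,-29,65],0],[[-92,-29,65],0]]' && python3 -c "
from ov import *
st();a=np.linspace(0,6.28,60)
C=lambda x,y,z,r:np.c_[x+r*np.cos(a),y+r*np.sin(a),0*a+z]
R=robot.observe()['tool_pos']*1000
snap('wrist','w',rackpts(507.5,46,36,88.3)+[C(R[0],R[1],R[2]-24,34)]);snap('scene','w2',[],(250,180,160,120,4.5));go(505.5,-21.5,64,120)"
```

```text
time: 39.65
tool_pos: [0.5045, -0.0202, 0.1028]
tool_rot: [-3.141, -0.011, 2.098]
contact_force: [1.8, 0.0, -0.3]
opening: 0.0685
t 39.65 pos [504.5, -20.2, 102.8] rot [-179.94, -0.61, 120.21] F [1.8, 0.0, -0.3] open 68.5 q [-0.2, 0.45, 1.74, 0.01, 0.96, -0.73]
shift [-1.1, -0.6, 40.1] turn [0.1, -0.5, 0.2] rows 1.0
```

View pics/w.png

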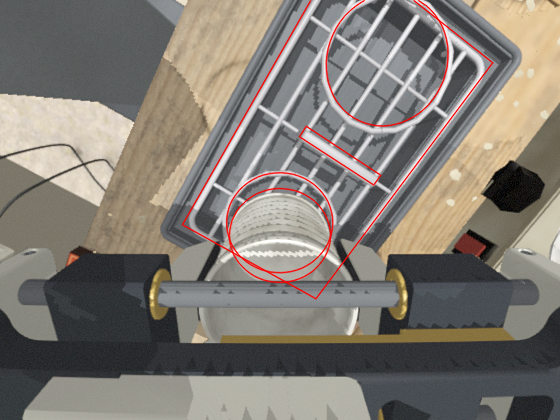

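View pics/w2.png

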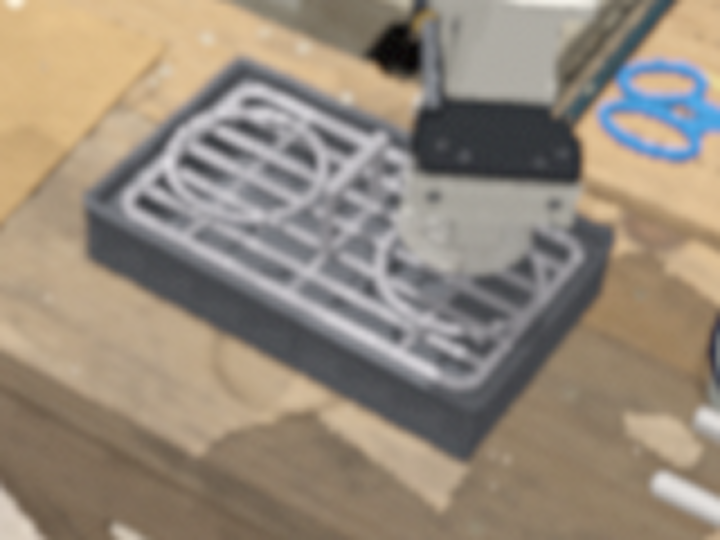

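The tin is over its ring at (280,225), and the rack outline fits. I lower it.

```bash
python3 -m pendant '[[[-1,-1,12],0],[[-1,-1,24],0],[[-1,-1,33],0],[[-1,-1,36],0],[[-1,-1,37],0],[[-1,-1,37],0]]' && python3 -c "
from ov import *
st();go(505.5,-21.5,64,120)"
```

```text
time: 40.25
tool_pos: [0.5053, -0.0216, 0.0674]
tool_rot: [3.14, -0.008, 2.098]
contact_force: [-0.5, 0.1, -0.8]
opening: 0.0682
t 40.25 pos [505.3, -21.6, 67.4] rot [179.89, -0.47, 120.21] F [-0.5, 0.1, -0.8] open 68.2 q [-0.2, 0.5, 1.78, 0.01, 0.87, -0.73]
shift [-0.0, 0.2, 3.4] turn [0.1, -0.5, 0.2] rows 0.1
```

```bash
python3 -m pendant '[[[0,0,1],0],[[0,0,2],0],[[0,0,3],0],[[0,0,4],0],[[0,0,4.3],0],[[0,0,4.3],0]]' && python3 -c "
from ov import *
st()"
```

```text
time: 40.75
tool_pos: [0.5056, -0.0216, 0.0639]
tool_rot: [3.139, -0.008, 2.098]
contact_force: [-2.0, -0.4, 6.6]
opening: 0.068
t 40.75 pos [505.6, -21.6, 63.9] rot [179.86, -0.43, 120.22] F [-2.0, -0.4, 6.6] open 68.0 q [-0.2, 0.5, 1.78, 0.01, 0.86, -0.73]
```

Contact came at the expected 63.9 mm. I release it and rise.

```bash
python3 -m pendant '[[[0,0,-0.3],0],[[0,0,-0.3],0],[[0,0,-0.3],0],[[0,0,-0.3],0],[[0,0,-0.3],0]]' 1 && python3 -m pendant '[[[0,0,-20],0],[[0,0,-50],0],[[0,0,-80],0],[[0,0,-95],0],[[0,0,-95],0],[[0,0,-95],0]]' 1 && python3 -c "
from ov import *
st();a=np.linspace(0,6.28,60)
C=lambda x,y,z,r:np.c_[x+r*np.cos(a),y+r*np.sin(a),0*a+z]
snap('wrist','x',rackpts(507.5,46,36,88.3)+[C(505.5,-21.5,40,34),C(505.5,-21.5,116,34)]);go(412,292.5,155,120)"
```

```text
time: 41.17
tool_pos: [0.5055, -0.0216, 0.0641]
tool_rot: [3.139, -0.008, 2.098]
contact_force: [-0.5, -0.2, -0.1]
opening: 0.0914
time: 41.67
tool_pos: [0.506, -0.0224, 0.1595]
tool_rot: [3.138, -0.007, 2.098]
contact_force: [-0.6, 0.5, -0.0]
opening: 0.0918
t 41.67 pos [506.0, -22.4, 159.5] rot [179.8, -0.38, 120.21] F [-0.6, 0.5, -0.0] open 91.8 q [-0.2, 0.38, 1.67, 0.01, 1.09, -0.73]
shift [318.9, 77.8, 6.2] turn [0.1, -0.5, 0.2] rows 7.9
```

View pics/x.png

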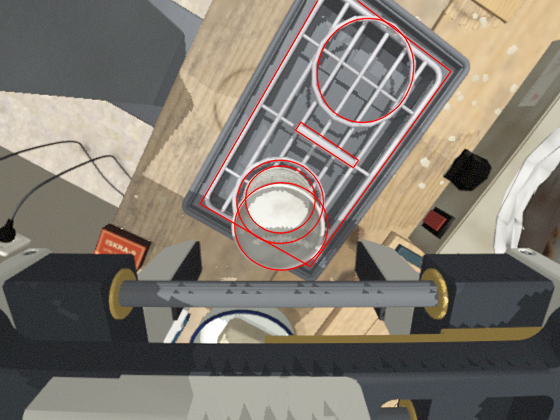

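The tin stands upright in its ring at (280,215). Now the roll.

```bash
python3 -m pendant '[[[38,9,0],0],[[78,19,0],0],[[118,29,0],0],[[158,39,0],0],[[198,48,0],0],[[238,58,0],0],[[275,67,0],0],[[305,75,3],0],[[319,78,6],0],[[319,78,6],0]]' 1 && python3 -m pendant '[[[0,0,0],0]]' && python3 -c "
from ov import *
st();a=np.linspace(0,6.28,60)
C=lambda x,y,z,r:np.c_[x+r*np.cos(a),y+r*np.sin(a),0*a+z]
snap('wrist','y',[C(412,292.5,44,31)]);go(412,292.5,21,120)"
```

```text
time: 42.55
tool_pos: [0.4098, 0.2949, 0.153]
tool_rot: [-3.139, -0.009, 2.102]
contact_force: [0.4, -0.5, 0.2]
opening: 0.0917
time: 42.63
tool_pos: [0.409, 0.2948, 0.1518]
tool_rot: [-3.137, -0.009, 2.104]
contact_force: [0.5, -0.0, 0.0]
opening: 0.0918
t 42.63 pos [409.0, 294.8, 151.8] rot [-179.73, -0.51, 120.54] F [0.5, -0.0, 0.0] open 91.8 q [0.47, 0.38, 1.69, 0.01, 1.08, -0.07]
shift [-4.6, 2.4, 130.5] turn [-0.3, -0.5, 0.5] rows 3.1
```

View pics/y.png

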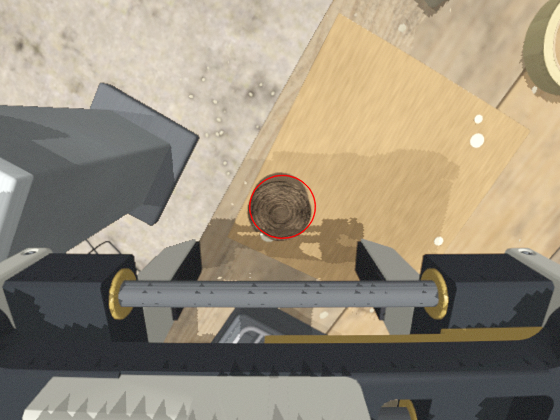

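The roll stands at (280,207), within 1–2 mm of the drawn circle. I descend and grip.

```bash
python3 -m pendant '[[[-4,2,25],0],[[-4,2,60],0],[[-4,2,90],0],[[-4,2,112],0],[[-4,2,124],0],[[-4,2,130],0],[[-4,2,130],0],[[-4,2,130],0]]' && python3 -c "
from ov import *
st()" && python3 -m pendant '[[[0,0,0],0],[[0,0,0],0],[[0,0,0],0],[[0,0,0],0],[[0,0,0],0],[[0,0,0],0],[[0,0,0],0]]' 0 10 && python3 -c "
from ov import *
st()" && python3 -m pendant '[[[0,0,-10],0],[[0,0,-35],0],[[0,0,-65],0],[[0,0,-95],0],[[0,0,-120],0],[[0,0,-130],0],[[0,0,-130],0],[[0,0,-130],0]]' && python3 -c "
from ov import *
st();go(509.5,113.5,150,120)"
```

```text
time: 43.35
tool_pos: [0.4119, 0.2921, 0.0217]
tool_rot: [-3.136, -0.009, 2.102]
contact_force: [-0.8, -0.8, -0.3]
opening: 0.0914
t 43.35 pos [411.9, 292.1, 21.7] rot [-179.68, -0.53, 120.42] F [-0.8, -0.8, -0.3] open 91.4 q [0.46, 0.57, 1.81, 0.01, 0.76, -0.08]
time: 43.93
tool_pos: [0.412, 0.2923, 0.0221]
tool_rot: [-3.137, -0.009, 2.102]
contact_force: [-0.6, -0.2, 4.1]
opening: 0.0615
t 43.93 pos [412.0, 292.3, 22.1] rot [-179.72, -0.53, 120.43] F [-0.6, -0.2, 4.1] open 61.5 q [0.46, 0.57, 1.81, 0.01, 0.76, -0.08]
time: 44.6
tool_pos: [0.4129, 0.2914, 0.1518]
tool_rot: [-3.137, -0.009, 2.102]
contact_force: [-0.3, -0.2, -1.7]
opening: 0.0619
t 44.6 pos [412.9, 291.4, 151.8] rot [-179.71, -0.53, 120.43] F [-0.3, -0.2, -1.7] open 61.9 q [0.46, 0.38, 1.69, 0.01, 1.08, -0.08]
shift [-202.4, -6.8, -0.1] turn [-0.3, -0.5, 0.4] rows 4.9
```

```bash
python3 -m pendant '[[[-20,-1,0],0],[[-55,-2,0],0],[[-90,-3,0],0],[[-125,-4,0],0],[[-160,-5,0],0],[[-188,-6,0],0],[[-202,-7,0],0],[[-202,-7,0],0],[[-202,-7,25],0],[[-202,-7,45],0]]' && python3 -m pendant '[[[0,0,0],0],[[0,0,0],0]]' && python3 -c "
from ov import *
st();a=np.linspace(0,6.28,60)
C=lambda x,y,z,r:np.c_[x+r*np.cos(a),y+r*np.sin(a),0*a+z]
R=robot.observe()['tool_pos']*1000
snap('wrist','z',rackpts(507.5,46,36,88.3)+[C(R[0],R[1],R[2]-18,31)]);go(509.5,113.5,60,120)"
```

```text
time: 45.43
tool_pos: [0.5079, 0.1142, 0.1031]
tool_rot: [-3.135, -0.01, 2.101]
contact_force: [0.2, -0.7, -1.6]
opening: 0.0615
time: 45.6
tool_pos: [0.5058, 0.1148, 0.1011]
tool_rot: [-3.13, -0.013, 2.102]
contact_force: [-0.1, 0.9, -0.4]
opening: 0.0619
t 45.6 pos [505.8, 114.8, 101.1] rot [-179.36, -0.74, 120.42] F [-0.1, 0.9, -0.4] open 61.9 q [0.07, 0.48, 1.7, 0.01, 0.98, -0.46]
shift [-2.9, 1.8, 42.4] turn [-0.5, -0.7, 0.4] rows 1.0
```

View pics/z.png

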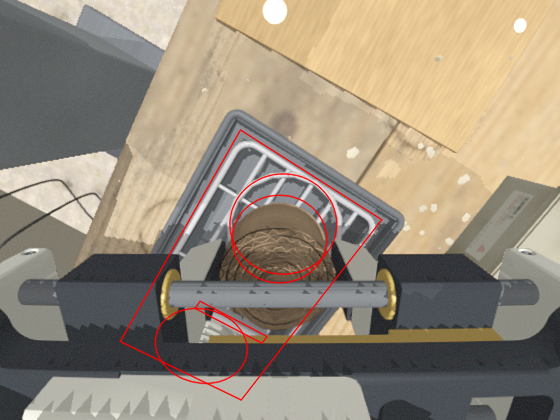

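```bash
python3 -m pendant '[[[-3,2,12],0],[[-3,2,26],0],[[-3,2,36],0],[[-3,2,39],0],[[-3,2,39],0],[[-3,2,39],0]]' && python3 -c "
from ov import *
st();go(509.5,113.5,58,120)"
```

```text
time: 46.15
tool_pos: [0.51, 0.1135, 0.0636]
tool_rot: [-3.134, -0.011, 2.102]
contact_force: [-0.0, 0.0, -0.4]
opening: 0.0617
t 46.15 pos [510.0, 113.5, 63.6] rot [-179.54, -0.64, 120.44] F [-0.0, 0.0, -0.4] open 61.7 q [0.07, 0.53, 1.73, 0.01, 0.89, -0.47]
shift [0.2, -0.4, 5.6] turn [-0.5, -0.6, 0.4] rows 0.1
```

```bash
python3 -m pendant '[[[0,0,2],0],[[0,0,4],0],[[0,0,5],0],[[0,0,5.8],0],[[0,0,6.2],0],[[0,0,6.2],0]]' && python3 -c "
from ov import *
st()"
```

```text
time: 46.65
tool_pos: [0.51, 0.1136, 0.0581]
tool_rot: [-3.134, -0.011, 2.102]
contact_force: [-2.7, -0.2, 4.5]
opening: 0.0616
t 46.65 pos [510.0, 113.6, 58.1] rot [-179.57, -0.63, 120.44] F [-2.7, -0.2, 4.5] open 61.6 q [0.07, 0.54, 1.73, 0.01, 0.88, -0.47]
```

Contact came at the expected 58.1 mm. I release, rise, back the arm off to the left, and check everything.

```bash
python3 -m pendant '[[[0,0,-0.3],0],[[0,0,-0.3],0],[[0,0,-0.3],0],[[0,0,-0.3],0],[[0,0,-0.3],0]]' 1 && python3 -m pendant '[[[0,0,-15],0],[[0,0,-40],0],[[0,0,-75],0],[[0,0,-110],0],[[0,0,-150],0],[[0,0,-160],0],[[0,0,-160],0]]' 1 && python3 -c "
from ov import *
st();snap('wrist','fa');go(300,400,230,120)"
```

```text
time: 47.07
tool_pos: [0.51, 0.1136, 0.0583]
tool_rot: [-3.134, -0.011, 2.102]
contact_force: [0.2, -0.1, 0.3]
opening: 0.0897
time: 47.65
tool_pos: [0.5138, 0.1128, 0.2219]
tool_rot: [-3.141, -0.008, 2.102]
contact_force: [0.5, 0.6, -0.2]
opening: 0.0917
t 47.65 pos [513.8, 112.8, 221.9] rot [-179.95, -0.44, 120.45] F [0.5, 0.6, -0.2] open 91.7 q [0.07, 0.35, 1.53, 0.01, 1.27, -0.47]
shift [355.5, -37.7, -7.0] turn [-0.3, -0.6, 0.4] rows 8.6
```

View pics/fa.png

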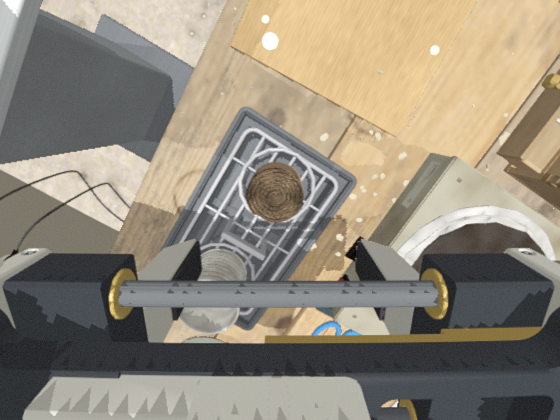

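The roll stands in its ring at (275,190). I move clear for the final look.

```bash
python3 -m pendant '[[[40,-4,-5],0],[[80,-8,-5],0],[[120,-12,-5],0],[[160,-16,-5],0],[[200,-20,-5],0],[[240,-25,-5],0],[[280,-30,-5],0],[[320,-34,-5],0],[[340,-36,-5],0],[[340,-36,-5],0]]' && python3 -m pendant '[[[0,0,0],0],[[0,0,0],0],[[0,0,0],0]]' && python3 -c "
from ov import *
st();a=np.linspace(0,6.28,60)
C=lambda x,y,z,r:np.c_[x+r*np.cos(a),y+r*np.sin(a),0*a+z]
snap('top','fb',[],(270,120,220,140,3.6));snap('scene','fc',[],(250,160,270,180,2.9));snap('top','fd')"
```

```text
time: 48.53
tool_pos: [0.3059, 0.3897, 0.2258]
tool_rot: [-3.133, -0.01, 2.107]
contact_force: [0.4, -1.3, -0.6]
opening: 0.0919
time: 48.78
tool_pos: [0.3062, 0.3887, 0.2247]
tool_rot: [-3.131, -0.009, 2.106]
contact_force: [0.2, -0.1, -0.1]
opening: 0.0915
t 48.78 pos [306.2, 388.7, 224.7] rot [-179.39, -0.54, 120.64] F [0.2, -0.1, -0.1] open 91.5 q [0.74, 0.29, 1.6, 0.01, 1.26, 0.2]
```

View pics/fb.png

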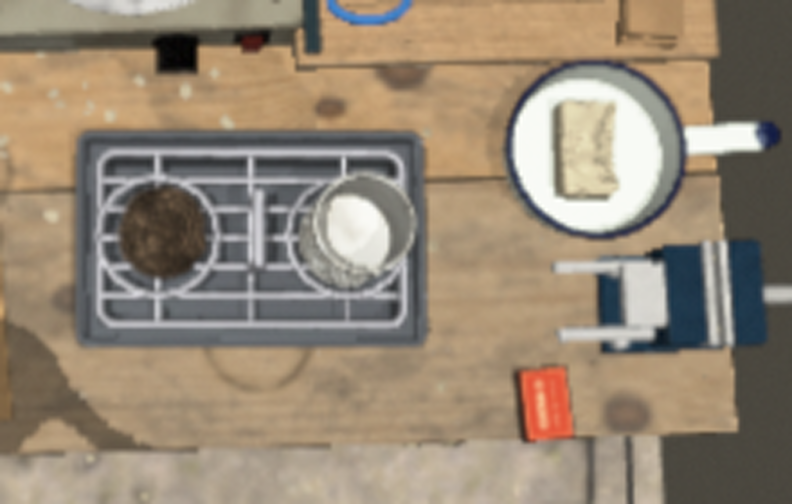

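View pics/fc.png

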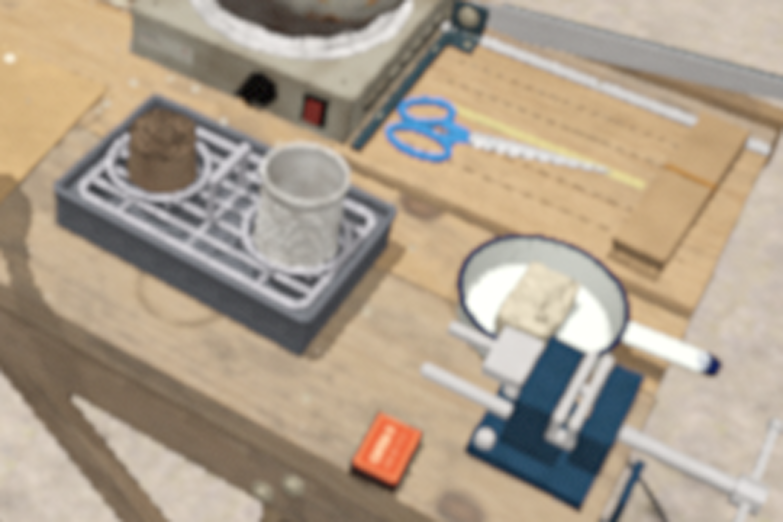

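View pics/fd.png

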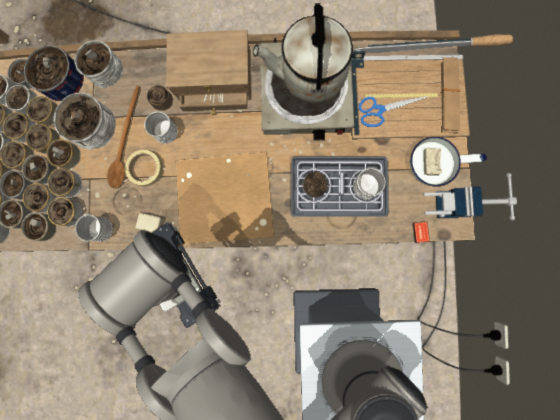

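The tray crop matches the start picture: rack on the step with corners at (98,150) and (405,328), roll and tin upright in their own rings. The lump is flat in the pan at (587,150), and the matchbox and tape are unmoved. The clean wax at (148,222) is also where it was, though half hidden by the arm.

```bash
python3 -c "
from h import *
robot.hand_in(); st()"
```

```text
the job is handed in; nothing more can be done
the job is handed in; nothing more can be done
```

The job is done and handed in, at about 49 s of the allowed 141 s. I moved the tin and the card roll onto the sheet, laid the rack flat beside them, and put the wax lump flat in the middle of the pan. Then I set the rack back on the step and stood the tin and roll back in their own rings.

- **Final pictures:** The top and scene views show the rack within about 1–2 mm of where it lay at the start. The tin and roll are upright in their rings and the lump is flat in the pan.
- **Bystanders:** The matchbox and tape have not moved. The clean wax block is where it was, but the arm half hid it in the last picture.
- **Contacts:** The tin, roll and rack all touched down at the height I expected. The highest force I read was about 8.5 N, and the arm ended clear of everything.
- **Disagreements:**
  - The first height estimate from the top and wrist cameras for the loop was poor, 59–74 mm against the expected 88 mm. A second wrist view fitted the text's heights, so I used those.
  - The scene camera put the pan about 4 mm further right (in y) than the other two cameras.
  - The tool drifted by up to 1.2° from vertical between calls, and I found no effect on the placings.

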